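# Sort the grit canisters and hang the full ones level on the rocking rail

### The arm

A 6-joint arm with a two-finger parallel gripper is mounted at the origin on the work surface. World frame = base frame: x ahead of the robot, y to its left, z up, the work surface at z = 0. Lengths are in m, angles in rad, forces in N, time in s.
With the tool pointing down it reaches from about 0.35 to 0.975 m from the base axis. Payload 4.9 kg.
Tool frame: the origin (TCP) lies at the very end of the fingers, on their centre line; the grasp point (between the pads) lies 19 mm behind it; z points along the fingers, x is the direction in which the jaws open and shut, and the axes are right-handed (so a half turn about z gives the same grasp; the last joint's range is limited). The gripper opens to 85 mm and grips with 20 to 120 N. Pads are 22 mm wide; open, the fingers measure 114 mm over their backs; the gripper's body (76 mm by 85 mm) begins 54 mm behind the grasp point. The pads swing forward as they close: fully open they stand 13 mm farther back than shut.
Start: joints at [1.017, 0.053, 1.613, -0, 1.476, -0.119], TCP at [0.263, 0.567, 0.231] pointing down, gripper open.
Joint ranges: [-3.01, 3.01], [-1.01, 2.22], [0.06, 2.58], [-1.02, 4.17], [0.09, 2.62], [-3.14, 3.14]. Speed limits (rad/s): [2.57, 2.57, 3.14, 3.14, 3.14, 3.14].

### API

Orientations are given as a unit quaternion [w, x, y, z].
In Python, from plant import * gives the robot as it stands.
- The arm moves only by the shell command python3 -m inch 'ROWS'. ROWS is text: rows parted by semicolons, each of 7 numbers parted by spaces: the shift along the tool's x, y, z in m, then the turn, a rotation vector about the tool's x, y, z in rad, then the closure, from 0 (fully open) to 1 (shut). A call has 1 to 10 rows; each row shifts and turns the commanded pose from where the row before left it, along the tool's axes as they then stand; what a row does not reach is not made up. A row lasts 1/12 s, in which the tool goes at most 41.7 mm and 7.16 degrees, less where a joint would pass 70% of its speed; a pose out of reach is approached as far as the arm can. A call with a gripper value outside its range is refused whole. The fingers move at their own pace and stop on an object; the grip force is fixed at half the most. Time passes only in rows, so rows that do not move let the fingers close. It gives the time, the measured TCP pose, the force and the opening at its end, in the units of the state.
- state(): the state, without advancing time (a new reading comes with each control period).
- grab_frame(name): name is "scene" or "side" or "wrist"; returns the picture (480x640x3 uint8, blue, green, red); there is no depth.
- camera_info(name): a dict with "vertical_fov" (degrees; the focal length in pixels is half the picture's height over the tangent of half this angle, whatever the lens; pixels are square), "cx", "cy" (the principal point, pixels), "origin" and "rotation" of the camera in the world. Camera axes: x right, y down, z forward; pixel columns grow to the right and rows downward; lengths in m; the calibration is good to about 2 mm. A picture is of the moment at which its call begins: read the wrist's pose just before it. camera_info takes no time and is no camera call; for the wrist camera it gives the pose at the moment of the call.
- job_done(): hands the job in, once; it reports no verdict.
The state is a dict: "time": time; "joint_pos": joint angles; "joint_vel": joint speeds; "joint_efforts": joint torques, N m; "tool_pos": TCP position; "tool_rot": TCP orientation; "contact_force": force on the tool from outside, world axes, zero at the start; "ft_torque": the same for the moment, N m; "gripper_width": opening from 0.0 (shut) to 1.0 (fully open).
Only numpy, scipy, OpenCV 4.12 (cv2) and the standard library are available. Lean on these libraries where they do the work, as an engineer would, in place of code of your own. Each camera call takes 0.05 s, during which the arm holds its last target.

### The job

The grit canisters on the bench look alike, but some are full and some are empty, as you can feel by lifting them: stand each empty one upright in the white basket for refilling. Hang each full one by its back hook in one of the places on the robot's side of the rocking rail, left and right in turn so that the rail never drops onto its stops, and leave the rail level; an odd one belongs in the middle. Leave the carton, the tape dispenser and the scoop where they are.

Things in the scene. Friction and masses are not known exactly. Their poses are not given: they have to be found in the camera images.
- canister_1: A closed square steel canister of grit, one of up to six look-alikes (some may be absent), standing on the bench. Body with lid 64 x 64 mm, 84 mm high; origin at the centre of its underside, z up. On the lid, centred on the axis, a black grip block, 44 mm along x, 16 mm thick along y, from 84 to 124 mm above the underside. On its back (the +x face) a strap hook: see canister_2.
- canister_2: Like canister_1. Hook of all canisters: a 46 mm wide strap runs out level from the top of the back, its lower side 80 mm above the underside, and turns down into a lip, leaving a gap of 23 mm (x = 32 to 55 mm) open at the bottom; the lip reaches about 24 mm below the strap and its end flares out to about x = 67 mm.
- canister_3: Like canister_1. Each canister is either full (about 420 g, give or take 6 per cent) or empty (about 120 g, likewise); only the weight tells which. Two at most are empty.
- canister_4: Like canister_1, with the same hook, full or empty.
- canister_5: Like canister_1, with the same hook, full or empty.
- canister_6: Like canister_1, with the same hook, full or empty.
- rail_mid (a point): Middle of the top edge of the wooden rail, 190 mm above the bench when level. x points through the rail, away from the robot, y along the rail to the left, z up; the axes rock with the rail. The rail is a board 18 mm thick (x), 400 mm long (y) and 85 mm high, on a pivot 45 mm below this point. The post behind it ends 32 mm below its top edge.
- place_1 (a point): Hanging place 1 of 5: middle of a flat on the rail's top edge, 160 mm to the left of its middle as the robot sees it (rail y = 160 mm). Axes as for rail_mid. The places are 60 mm wide flats; between them stand wooden lands 20 mm wide and 12 mm high (10 mm wide at the rail's ends).
- place_2 (a point): Hanging place 2 of 5: middle of a flat on the rail's top edge, 80 mm to the left of its middle as the robot sees it (rail y = 80 mm). Axes as for rail_mid. A canister hangs on the robot's side (-x) of the rail: strap on the flat, lip behind the rail, back against its front.
- place_3 (a point): Hanging place 3 of 5: the flat at the very middle, above the pivot (same point as rail_mid). Axes as for rail_mid. A hung canister's origin is about 43 mm in front (rail x = -43 mm) and 80 mm below the place, its own x along the rail's x; it leans a few degrees.
- place_4 (a point): Hanging place 4 of 5: middle of a flat on the rail's top edge, 80 mm to the right of its middle as the robot sees it (rail y = -80 mm). Axes as for rail_mid.
- place_5 (a point): Hanging place 5 of 5: middle of a flat on the rail's top edge, 160 mm to the right of its middle as the robot sees it (rail y = -160 mm). Axes as for rail_mid.
- rail (a joint): Rocking angle of the rail, rad: 0 level, positive with the left (+y) end up. A rubber bush, slow to follow, turns it back to level with 6 N m per rad: one full canister alone on an outer place dips it by about 0.11, on an inner place by 0.055; two full ones on one side with nothing opposite bring it down on its stops at about 0.15.
- basket: White open plastic basket for the empties, fixed on the bench, 150 mm (x) by 200 mm (y), 45 mm high, walls and floor 5 mm thick; origin at the centre of its underside. It takes two canisters side by side along y.
- carton: Bystander: closed cardboard carton 100 x 170 x 85 mm, origin at the centre of its underside.
- tape_dispenser: Bystander: black desk tape dispenser, 160 x 55 mm, 90 mm high, origin at the centre of its underside.
- feed_scoop: Bystander: aluminium feed scoop, pan 110 x 75 x 50 mm towards its +x and a 100 mm handle towards -x; origin on its underside where the handle meets the pan.

How it is judged:
At the end, for the whole second after the job is handed in: Full canisters (pressing on it with over 3.3 N) hang by their straps on the rail's flats (33-54 mm before its middle plane, 70-90 mm below its top, tilt < 0.2 rad); empties (under 2.4 N) stand on the basket floor (tilt < 0.1 rad); rail level within 0.035 rad, all at rest (value of joint rail between -0.035 and 0.035 rad and velocity of joint rail between -0.03 and 0.03 rad/s and ((x of canister_1 in the frame of rail_mid between -0.054 and -0.033 m and y of canister_1 in the frame of rail_mid between -0.19 and 0.19 m and z of canister_1 in the frame of rail_mid between -0.09 and -0.07 m and angle between canister_1's own z axis and vertical below 0.2 rad and linear speed of canister_1 below 0.02 m/s and contact force between canister_1 and rail above 3.3 N) or (x of canister_1 in the frame of basket between -0.06 and 0.06 m and y of canister_1 in the frame of basket between -0.075 and 0.075 m and z of canister_1 in the frame of basket below 0.015 m and angle between canister_1's own z axis and vertical below 0.1 rad and linear speed of canister_1 below 0.02 m/s and contact force between canister_1 and basket below 2.4 N)) and ((x of canister_2 in the frame of rail_mid between -0.054 and -0.033 m and y of canister_2 in the frame of rail_mid between -0.19 and 0.19 m and z of canister_2 in the frame of rail_mid between -0.09 and -0.07 m and angle between canister_2's own z axis and vertical below 0.2 rad and linear speed of canister_2 below 0.02 m/s and contact force between canister_2 and rail above 3.3 N) or (x of canister_2 in the frame of basket between -0.06 and 0.06 m and y of canister_2 in the frame of basket between -0.075 and 0.075 m and z of canister_2 in the frame of basket below 0.015 m and angle between canister_2's own z axis and vertical below 0.1 rad and linear speed of canister_2 below 0.02 m/s and contact force between canister_2 and basket below 2.4 N)) and ((x of canister_3 in the frame of rail_mid between -0.054 and -0.033 m and y of canister_3 in the frame of rail_mid between -0.19 and 0.19 m and z of canister_3 in the frame of rail_mid between -0.09 and -0.07 m and angle between canister_3's own z axis and vertical below 0.2 rad and linear speed of canister_3 below 0.02 m/s and contact force between canister_3 and rail above 3.3 N) or (x of canister_3 in the frame of basket between -0.06 and 0.06 m and y of canister_3 in the frame of basket between -0.075 and 0.075 m and z of canister_3 in the frame of basket below 0.015 m and angle between canister_3's own z axis and vertical below 0.1 rad and linear speed of canister_3 below 0.02 m/s and contact force between canister_3 and basket below 2.4 N)) and ((x of canister_4 in the frame of rail_mid between -0.054 and -0.033 m and y of canister_4 in the frame of rail_mid between -0.19 and 0.19 m and z of canister_4 in the frame of rail_mid between -0.09 and -0.07 m and angle between canister_4's own z axis and vertical below 0.2 rad and linear speed of canister_4 below 0.02 m/s and contact force between canister_4 and rail above 3.3 N) or (x of canister_4 in the frame of basket between -0.06 and 0.06 m and y of canister_4 in the frame of basket between -0.075 and 0.075 m and z of canister_4 in the frame of basket below 0.015 m and angle between canister_4's own z axis and vertical below 0.1 rad and linear speed of canister_4 below 0.02 m/s and contact force between canister_4 and basket below 2.4 N)) and ((x of canister_5 in the frame of rail_mid between -0.054 and -0.033 m and y of canister_5 in the frame of rail_mid between -0.19 and 0.19 m and z of canister_5 in the frame of rail_mid between -0.09 and -0.07 m and angle between canister_5's own z axis and vertical below 0.2 rad and linear speed of canister_5 below 0.02 m/s and contact force between canister_5 and rail above 3.3 N) or (x of canister_5 in the frame of basket between -0.06 and 0.06 m and y of canister_5 in the frame of basket between -0.075 and 0.075 m and z of canister_5 in the frame of basket below 0.015 m and angle between canister_5's own z axis and vertical below 0.1 rad and linear speed of canister_5 below 0.02 m/s and contact force between canister_5 and basket below 2.4 N)) and ((x of canister_6 in the frame of rail_mid between -0.054 and -0.033 m and y of canister_6 in the frame of rail_mid between -0.19 and 0.19 m and z of canister_6 in the frame of rail_mid between -0.09 and -0.07 m and angle between canister_6's own z axis and vertical below 0.2 rad and linear speed of canister_6 below 0.02 m/s and contact force between canister_6 and rail above 3.3 N) or (x of canister_6 in the frame of basket between -0.06 and 0.06 m and y of canister_6 in the frame of basket between -0.075 and 0.075 m and z of canister_6 in the frame of basket below 0.015 m and angle between canister_6's own z axis and vertical below 0.1 rad and linear speed of canister_6 below 0.02 m/s and contact force between canister_6 and basket below 2.4 N))); the robot touches nothing.
It fails at once if the rail drops onto its stops (tips beyond 0.14 rad) (value of joint rail above 0.14 rad or value of joint rail below -0.14 rad).
It fails at once if a bystander (carton, tape dispenser, scoop) is moved by more than 40 mm (distance of any of carton, tape_dispenser, feed_scoop from where it was at the start of the episode above 0.04 m).
Of canister_1, canister_2, canister_3, canister_4, canister_5, canister_6 only 4 to 6 are there at a start; the rules pass over those that are not, and their reading is None.
At some moment in a run one of canister_1, canister_2, canister_3, canister_4, canister_5, canister_6 may be knocked a few centimetres aside while the robot is not near it.
It also fails if it takes over 210 s, if anything falls off the work surface, if the arm or the gripper's body presses on something with over 40 N, if the wrist force passes 120 N, or if a joint passes its speed limit or range.

## Working session

There is one attempt and no reset: what is moved stays moved. The work goes in short steps, Python scripts to look and compute and a shell command to move; the robot and the scene stay as the last step left them, time stands still between calls to the robot, and variables do not carry over. Pictures are saved under pics/ and viewed, and the job is handed in when it is done.

```bash
ls; mkdir -p pics
python3 - <<'E'
from plant import *
import cv2
for n in ["scene","side","wrist"]:
    i=camera_info(n); print(n,i)
    cv2.imwrite(f"pics/{n}0.png",grab_frame(n))
print(state())
E
```

```text
pics
scene {'vertical_fov': 46.01716567065735, 'cx': 313.1363828952525, 'cy': 235.37622674640818, 'origin': array([1.03337829, 0.68425508, 0.93447211]), 'rotation': array([-0.11113911,  0.27843973,  0.87313801, -0.38438187])}
side {'vertical_fov': 54.05715752198631, 'cx': 317.4869176994844, 'cy': 242.4650855997844, 'origin': array([ 0.19157503, -0.80773047,  0.97761466]), 'rotation': array([-0.37957454,  0.89760542, -0.20595641,  0.08837214])}
wrist {'vertical_fov': 58.081582267740934, 'cx': 324.544922505696, 'cy': 239.47412988022475, 'origin': array([0.19806734, 0.59749508, 0.37277675]), 'rotation': array([0.11941645, 0.83415769, 0.53309165, 0.07572288])}
{'time': 0.15, 'joint_pos': array([ 1.01701132e+00,  5.32157304e-02,  1.61398358e+00, -5.08432135e-07,
        1.47600071e+00, -1.18995774e-01]), 'joint_vel': array([ 0.0002286 , -0.00187767, -0.00240385, -0.00012422, -0.00232533,
       -0.00038483]), 'joint_efforts': array([ 1.84216674e-04, -3.94239378e+01, -3.70724165e+01, -9.64596757e-05,
        4.63567179e-03, -1.12323825e-06]), 'tool_pos': array([0.26300064, 0.56643203, 0.23033594]), 'tool_rot': array([ 3.49084259e-04,  8.42976362e-01,  5.37950004e-01, -7.23910901e-04]), 'contact_force': array([-0.02071193, -0.04644115,  0.10779472]), 'ft_torque': array([ 0.01334302, -0.004788  , -0.0019189 ]), 'gripper_width': 1.0056931174313297}
```

View pics/scene0.png

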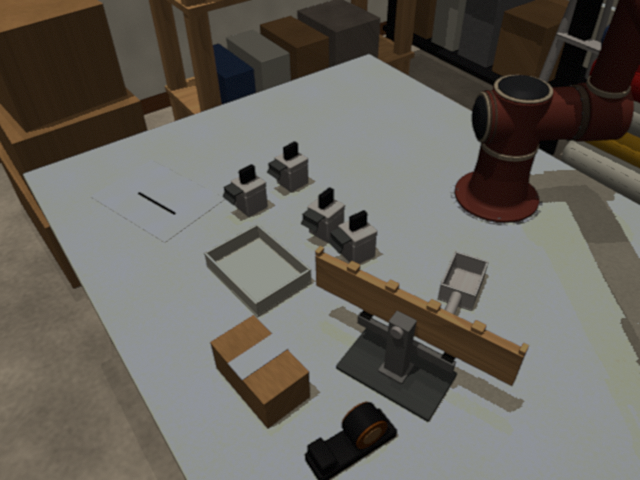

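View pics/side0.png

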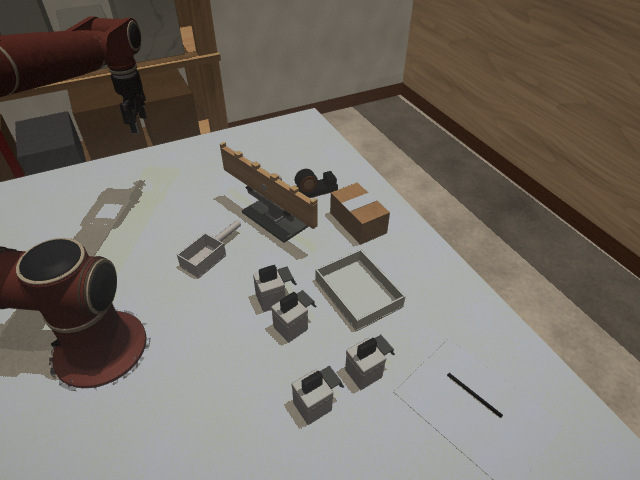

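View pics/wrist0.png

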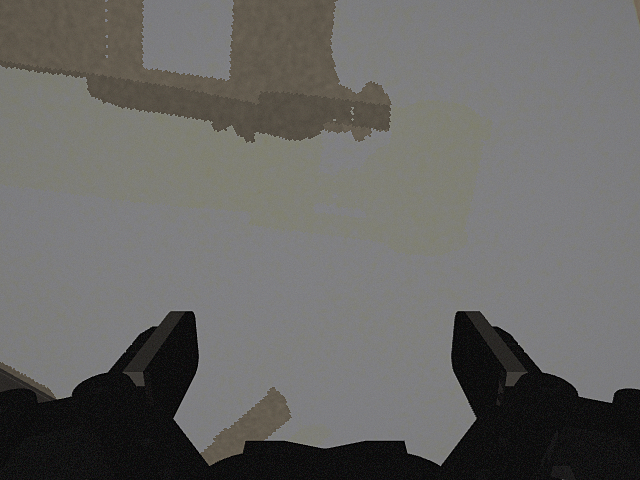

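The scene and side views show four canisters. The grips are in the scene view at (247,174), (291,150), (326,197) and (358,220). The basket, rail, carton, dispenser and scoop are all visible.

```bash
cat > h.py <<'E'
import numpy as np, cv2
from scipy.spatial.transform import Rotation as R
from plant import *
def Rq(q): return R.from_quat([q[1],q[2],q[3],q[0]])
def cam(n):
    i=camera_info(n); f=240/np.tan(np.radians(i['vertical_fov'])/2)
    return dict(f=f,c=np.array([i['cx'],i['cy']]),o=np.array(i['origin']),R=Rq(i['rotation']).as_matrix())
def ray(c,p):
    d=c['R']@np.array([(p[0]-c['c'][0])/c['f'],(p[1]-c['c'][1])/c['f'],1]); return d/np.linalg.norm(d)
def plane(c,p,z):
    d=ray(c,p); return c['o']+d*(z-c['o'][2])/d[2]
def tri(c1,p1,c2,p2):
    A=[];b=[]
    for c,p in((c1,p1),(c2,p2)):
        d=ray(c,p);M=np.eye(3)-np.outer(d,d);A.append(M);b.append(M@c['o'])
    x=np.linalg.lstsq(np.vstack(A),np.hstack(b),rcond=None)[0]
    return x
def proj(c,X):
    v=c['R'].T@(np.array(X)-c['o']); return c['c']+c['f']*v[:2]/v[2]
E
python3 - <<'E'
from h import *
s=cv2.imread('pics/scene0.png');d=cv2.imread('pics/side0.png')
cv2.imwrite('pics/sc.png',cv2.resize(s[120:280,200:400],None,fx=4,fy=4,interpolation=cv2.INTER_CUBIC)[:600])
cv2.imwrite('pics/sd.png',cv2.resize(d[250:425,230:410],None,fx=3.4,fy=3.4,interpolation=cv2.INTER_CUBIC))
cv2.imwrite('pics/sr.png',cv2.resize(s[235:425,300:540],None,fx=3.1,fy=3.1,interpolation=cv2.INTER_CUBIC))
cv2.imwrite('pics/sdr.png',cv2.resize(d[130:280,170:400],None,fx=3.4,fy=3.4,interpolation=cv2.INTER_CUBIC))
E
```

```text
(no output)
```

View pics/sc.png

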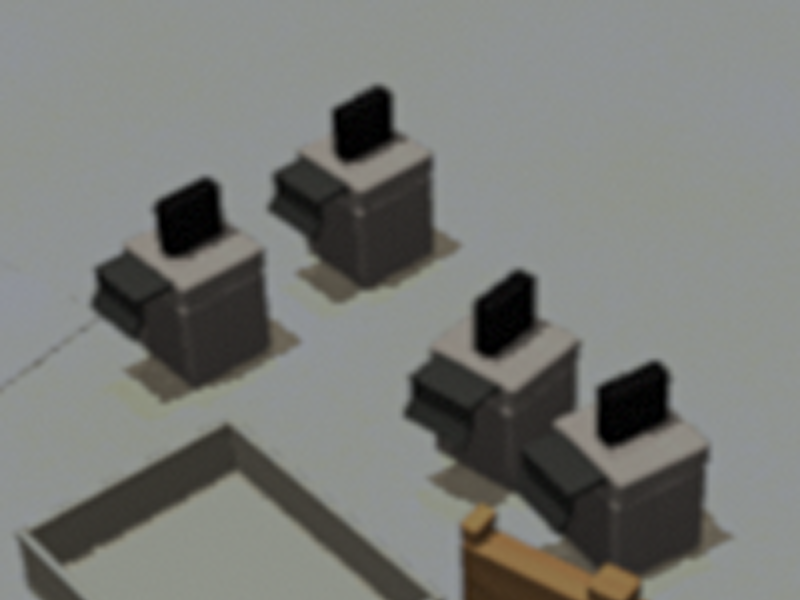

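View pics/sd.png

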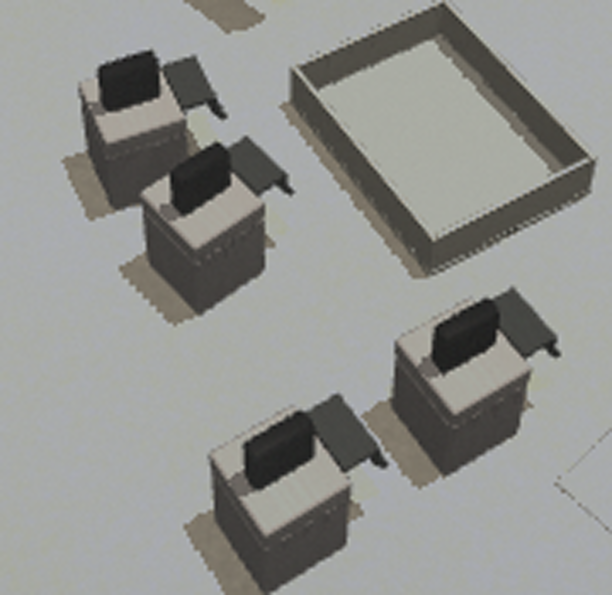

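View pics/sr.png

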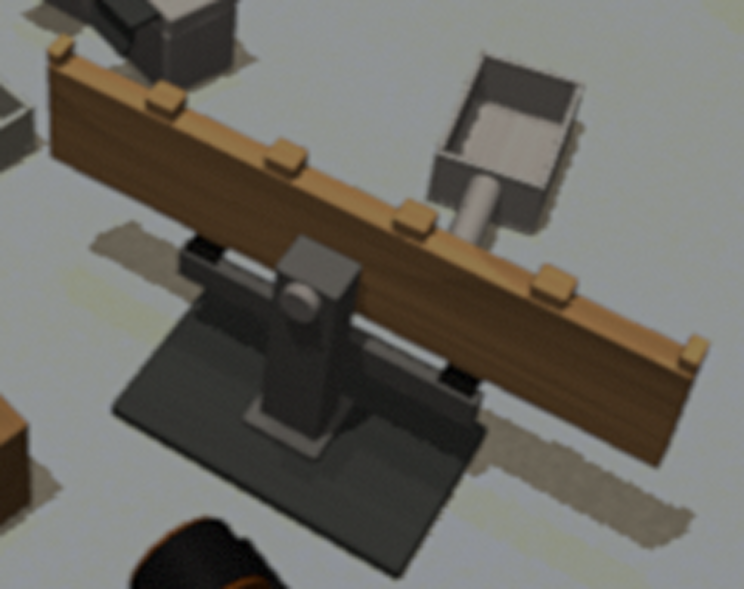

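View pics/sdr.png

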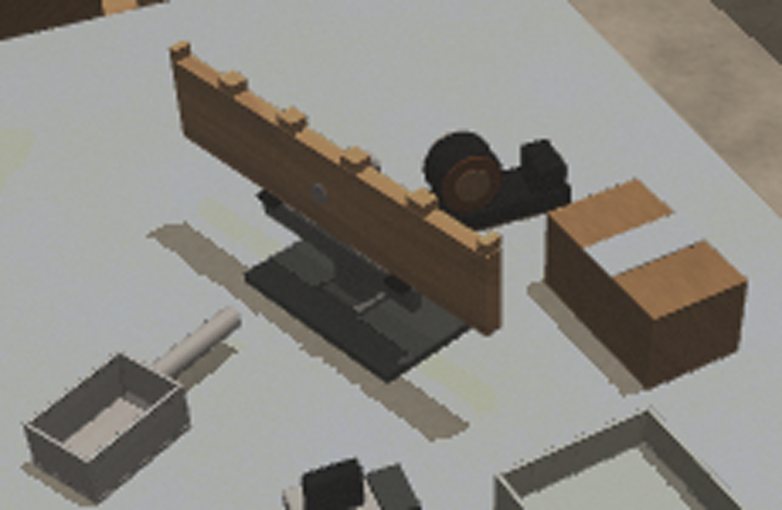

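Run:
```python
from h import *
S=cam('scene');D=cam('side')
s=cv2.imread('pics/scene0.png');d=cv2.imread('pics/side0.png')
def blobs(img,roi,t):
    x0,y0,x1,y1=roi;g=img.max(2)[y0:y1,x0:x1]
    n,l,st,ce=cv2.connectedComponentsWithStats((g<t).astype('uint8'))
    return [(ce[i]+[x0,y0],st[i][4]) for i in range(1,n) if st[i][4]>60]
for t in(22,30,38):
    print(t,[(np.round(a,1),b) for a,b in blobs(s,(215,130,385,245),t)]);print([(np.round(a,1),b) for a,b in blobs(d,(235,255,400,400),t)])
# rail land ends: scene crop (scale3.1, off 300,235), side(3.4, off 170,130)
sc=lambda p:np.array(p)/3.1+[300,235]
sd=lambda p:np.array(p)/3.4+[170,130]
# land tops centres: left end .. right end
Ls=[(62,44),(167,93),(287,152),(415,213),(553,281),(694,347)]
Ld=[(488,241),(421,198),(357,153),(293,117),(232,79),(180,47)]
P=[]
for a,b in zip(Ls,Ld):
    X=tri(S,sc(a),D,sd(b));P.append(X);print('land',np.round(X,4),np.round(proj(S,X)-sc(a),1),np.round(proj(D,X)-sd(b),1))
# basket rim corners
bs=lambda p:np.array(p)/4+[200,120]
bd=lambda p:np.array(p)/3.4+[230,250]
print('bk far',tri(S,bs((228,427)),D,bd((434,240))), plane(D,bd((434,240)),.045),plane(S,bs((228,427)),.045))
for p in [(293,68),(444,4),(594,160),(434,240)]: print(np.round(plane(D,bd(p),.045),4))
```

```text
22 [(array([290.3, 150.9]), np.int32(167)), (array([246.8, 174.3]), np.int32(197)), (array([325.9, 198.2]), np.int32(194)), (array([357.5, 220.8]), np.int32(230))]
[]
30 [(array([290.3, 150.9]), np.int32(178)), (array([246.9, 174.3]), np.int32(206)), (array([325.6, 198.3]), np.int32(206)), (array([357.7, 220.8]), np.int32(240)), (array([310.8, 221. ]), np.int32(67))]
[]
38 [(array([290.3, 151. ]), np.int32(188)), (array([247. , 174.2]), np.int32(220)), (array([276.3, 170.7]), np.int32(90)), (array([231.6, 195.2]), np.int32(87)), (array([325.7, 198.3]), np.int32(217)), (array([357.7, 220.8]), np.int32(253)), (array([311.7, 222.3]), np.int32(108)), (array([337.1, 240. ]), np.int32(85))]
[(array([267.8, 275.5]), np.int32(91)), (array([288.2, 304.2]), np.int32(104)), (array([366. , 350.7]), np.int32(152)), (array([314.4, 384.1]), np.int32(69))]
land [0.6029 0.0615 0.197 ] [-0.6  0.1] [-0.4 -0. ]
land [0.5778 0.1321 0.1982] [-0.5  0.1] [-0.4 -0.1]
land [0.5535 0.2089 0.1996] [-1.1  0.3] [-0.7 -0.2]
land [0.5253 0.2825 0.1977] [-1.1  0.3] [-0.6 -0.2]
land [0.4983 0.3587 0.1977] [-0.5  0.2] [-0.3 -0.1]
land [0.4729 0.4288 0.1974] [-1.1  0.4] [-0.5 -0.2]
bk far [ 0.5854228  -0.22554247  0.03576181] [ 0.58228094 -0.23161683  0.045     ] [ 0.5893522  -0.21574566  0.045     ]
[ 0.564  -0.0377  0.045 ]
[ 0.7067 -0.0275  0.045 ]
[ 0.7262 -0.2197  0.045 ]
[ 0.5823 -0.2316  0.045 ]
```

Run:
```python
from h import *
D=cam('side');S=cam('scene')
d=cv2.imread('pics/side0.png');s=cv2.imread('pics/scene0.png')
print(D['f'],S['f'])
p=state()['tool_pos'];print('tcp in side',proj(D,p)); print('base',proj(D,[0,0,0]),proj(S,[0,0,0]))
cv2.imwrite('pics/g.png',cv2.resize(d[10:150,80:220],None,fx=4,fy=4,interpolation=cv2.INTER_CUBIC))
# straightness of table edge: side view right edge & scene left edge
hsv=cv2.cvtColor(s,cv2.COLOR_BGR2GRAY)
for y in range(190,470,20):
    r=hsv[y].astype(int); g=np.convolve(r,[1,1,1,1,0,-1,-1,-1,-1],'same')
    x0=int(35+(y-178)*0.515); seg=g[max(0,x0-20):x0+25]; print(y,max(0,x0-20)+np.argmax(np.abs(seg)),end=' | ')
```

```text
470.4462734272241 565.1691658063919
tcp in side [140.47493505 128.297348  ]
base [100.08667237 346.86561857] [495.31228453 195.09896113]
190 31 | 210 42 | 230 52 | 250 63 | 270 74 | 290 85 | 310 96 | 330 107 | 350 117 | 370 128 | 390 139 | 410 150 | 430 160 | 450 171 |
```

View pics/g.png

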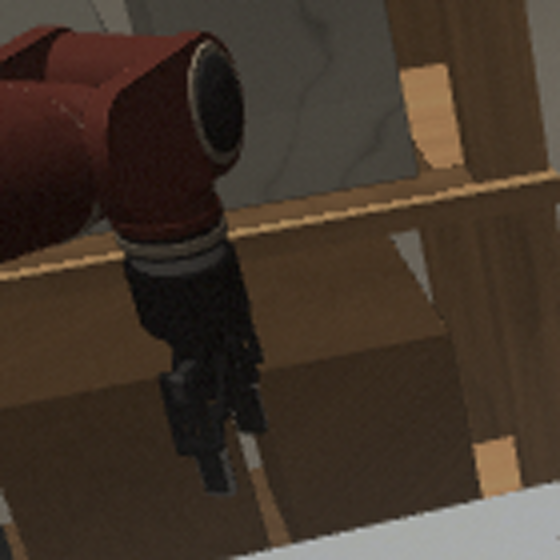

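Run:
```python
from h import *
D=cam('side');S=cam('scene')
d=cv2.imread('pics/side0.png');s=cv2.imread('pics/scene0.png')
g=[(290.3,150.9),(246.9,174.3),(325.8,198.3),(357.6,220.8)]
h=[(312.0,381),(366.5,348.5),(289,301.5),(268,273.5)]
def blob(img,p,t,r=14):
    x,y=map(int,p);m=(img.max(2)[y-r:y+r,x-r:x+r]<t).astype('uint8')
    n,l,st,ce=cv2.connectedComponentsWithStats(m)
    k=l[r,r]; return ce[k]+[x-r,y-r],st[k][4]
for a,b in zip(g,h):
    for t in (44,48,52):
        bb,ar=blob(d,b,t); X=tri(S,a,D,bb); print(np.round(bb,1),ar,np.round(X,4),'res',np.round(proj(S,X)-a,1),'pl',np.round(plane(S,a,.104)[:2],4),np.round(plane(D,bb,.104)[:2],4))
cv2.imwrite('pics/b1.png',cv2.resize(s[215:325,195:325],None,fx=5,fy=5,interpolation=cv2.INTER_CUBIC))
cv2.imwrite('pics/b2.png',cv2.resize(d[240:340,305:415],None,fx=5,fy=5,interpolation=cv2.INTER_CUBIC))
```

```text
[312.  382.8] 222 [ 0.3974 -0.3617  0.1012] res [-0.2  0. ] pl [ 0.3991 -0.3579] [ 0.3971 -0.3633]
[311.8 382. ] 277 [ 0.3978 -0.3604  0.1021] res [-0.1  0. ] pl [ 0.3991 -0.3579] [ 0.3975 -0.3615]
[311.6 381.9] 295 [ 0.3977 -0.3603  0.1021] res [-0.  0.] pl [ 0.3991 -0.3579] [ 0.3973 -0.3613]
[366.6 348.2] 239 [ 0.5394 -0.3394  0.1023] res [-0.2  0. ] pl [ 0.5401 -0.3371] [ 0.539  -0.3405]
[366.5 348.1] 255 [ 0.5393 -0.3393  0.1024] res [-0.1  0. ] pl [ 0.5401 -0.3371] [ 0.5389 -0.3402]
[366.5 348.2] 267 [ 0.5393 -0.3393  0.1023] res [-0.1  0. ] pl [ 0.5401 -0.3371] [ 0.5387 -0.3404]
[288.6 302.1] 220 [ 0.4375 -0.1489  0.1021] res [-0.2  0. ] pl [ 0.4385 -0.1468] [ 0.4373 -0.1505]
[288.5 301.9] 236 [ 0.4375 -0.1485  0.1024] res [-0.1  0. ] pl [ 0.4385 -0.1468] [ 0.4372 -0.1498]
[288.5 301.9] 242 [ 0.4375 -0.1485  0.1023] res [-0.1  0. ] pl [ 0.4385 -0.1468] [ 0.4372 -0.1499]
[267.7 273.4] 220 [ 0.4268 -0.0425  0.1023] res [-0.  0.] pl [ 0.4279 -0.041 ] [ 0.4264 -0.044 ]
[267.5 273.3] 227 [ 0.4266 -0.0424  0.1024] res [ 0. -0.] pl [ 0.4279 -0.041 ] [ 0.4261 -0.0437]
[267.6 273.4] 230 [ 0.4266 -0.0425  0.1023] res [ 0. -0.] pl [ 0.4279 -0.041 ] [ 0.4261 -0.044 ]
```

View pics/b1.png

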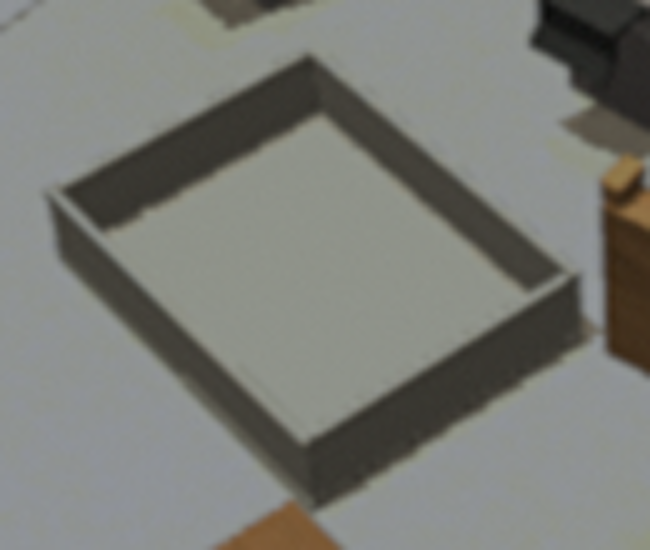

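View pics/b2.png

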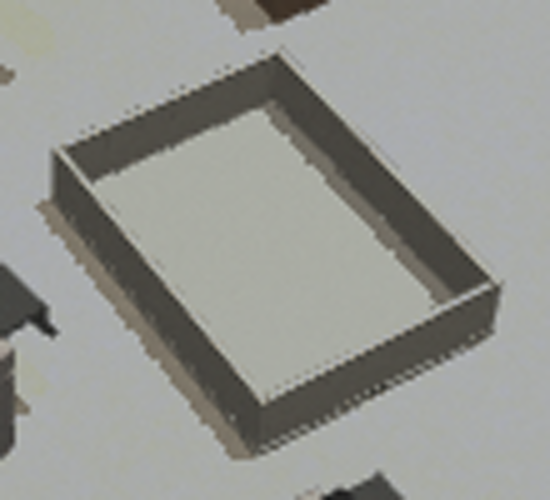

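Run:
```python
from h import *
D=cam('side');S=cam('scene')
a=lambda p:plane(S,np.array(p)/5+[195,215],.045)
b=lambda p:plane(D,np.array(p)/5+[305,240],.045)
A=a((50,190)),a((580,272));B=b((52,150)),b((500,285))
print(A,B);print((A[0]+A[1])/2,(B[0]+B[1])/2)
print(plane(S,np.array((308,440))/5+[195,215],.045),plane(D,np.array((256,405))/5+[305,240],.045))
print('bottoms',plane(S,np.array((318,507))/5+[195,215],.0),plane(D,np.array((252,455))/5+[305,240],.0))
```

```text
(array([ 0.72956861, -0.20872521,  0.045     ]), array([ 0.56532366, -0.02651667,  0.045     ])) (array([ 0.5620865 , -0.03681101,  0.045     ]), array([ 0.72701221, -0.21982953,  0.045     ]))
[ 0.64744614 -0.11762094  0.045     ] [ 0.64454936 -0.12832027  0.045     ]
[ 0.71021825 -0.01381509  0.045     ] [ 0.57851102 -0.23115689  0.045     ]
bottoms [ 0.70931399 -0.0148218   0.        ] [ 0.58036673 -0.22923819  0.        ]
```

```bash
cat > go.py <<'E'
import sys
from h import *
# go.py x y z yawdeg : shift in tool axes (after any turn is done first), turn about tool z
def info(tgt=None):
    st=state(); Rm=Rq(st['tool_rot']).as_matrix(); p=np.array(st['tool_pos'])
    yaw=np.degrees(np.arctan2(Rm[1,0],Rm[0,0]))
    print('t',round(st['time'],2),'tcp',np.round(p,4),'yaw',round(yaw,2),'tilt',np.round(Rm[:,2],4),'F',np.round(st['contact_force'],2),'w',round(st['gripper_width'],3),'j6',round(st['joint_pos'][5],2))
    if tgt is not None:
        x,y,z,yw=tgt; dz=-(yw-yaw+180)%360-180 if False else -(((yw-yaw)+180)%360-180)
        c,s=np.cos(np.radians(yaw)),np.sin(np.radians(yaw))
        # nominal down frame
        f=lambda a:np.array([[np.cos(a),np.sin(a),0],[np.sin(a),-np.cos(a),0],[0,0,-1]])
        d=np.array([x,y,z])-p
        print('now-axes',np.round(f(np.radians(yaw)).T@d,4),'after-turn axes',np.round(f(np.radians(yw)).T@d,4),'turn z rad',round(np.radians(dz),4),'dist',round(np.linalg.norm(d),3))
if __name__=='__main__': info(list(map(float,sys.argv[1:5])) if len(sys.argv)>4 else None)
E
python3 -m inch '0 0 -0.012 0 0 0.12 0;0 0 -0.012 0 0 0.12 0;0 0 -0.012 0 0 0.12 0;0 0 -0.012 0 0 0.12 0;0 0 -0.012 0 0 0.12 0;0 0 -0.012 0 0 0.12 0;0 0 0 0 0 0.12 0;0 0 0 0 0 0.12 0;0 0 0 0 0 0.12 0;0 0 0 0 0 0.12 0'
python3 -m inch '0 0 0 0 0 0.12 0;0 0 0 0 0 0.12 0;0 0 0 0 0 0.12 0;0 0 0 0 0 0.12 0;0 0 0 0 0 0.12 0;0 0 0 0 0 0.12 0;0 0 0 0 0 0.12 0;0 0 0 0 0 0.12 0;0 0 0 0 0 0.12 0;0 0 0 0 0 0.12 0'
python3 go.py 0.43 0.22 0.30 -75
```

```text
time: 0.98
tool_pos: [0.2631, 0.5667, 0.3028]
tool_rot: [0.0, 0.999, -0.035, -0.0]
contact_force: [0.3, 0.8, -0.5]
gripper_width: 1.003
time: 1.82
tool_pos: [0.2632, 0.5666, 0.3027]
tool_rot: [0.0, 0.805, -0.593, 0.0]
contact_force: [-0.4, -0.1, 0.7]
gripper_width: 0.996
t 1.82 tcp [0.2632 0.5666 0.3027] yaw -72.76 tilt [-5.e-04 -8.e-04 -1.e+00] F [-0.39 -0.08  0.74] w 0.996 j6 2.29
now-axes [ 0.3805 -0.0566  0.0027] after-turn axes [ 0.378  -0.0714  0.0027] turn z rad 0.0391 dist 0.385
```

```bash
python3 -m inch '0.038 -0.006 0 0 0 0 0;0.038 -0.006 0 0 0 0 0;0.038 -0.006 0 0 0 0 0;0.038 -0.006 0 0 0 0 0;0.038 -0.006 0 0 0 0 0;0.038 -0.006 0 0 0 0 0;0.038 -0.006 0 0 0 0 0;0.038 -0.006 0 0 0 0 0;0.038 -0.006 0 0 0 0 0;0.038 -0.006 0 0 0 0 0'
python3 go.py 0.40 -0.19 0.32 -75
```

```text
time: 2.65
tool_pos: [0.4355, 0.2209, 0.3031]
tool_rot: [-0.0, 0.807, -0.591, -0.0]
contact_force: [1.0, 0.8, 0.4]
gripper_width: 1.002
t 2.65 tcp [0.4355 0.2209 0.3031] yaw -72.41 tilt [-0.  0. -1.] F [0.96 0.82 0.4 ] w 1.002 j6 1.58
now-axes [ 0.381   0.158  -0.0169] after-turn axes [ 0.3877  0.1406 -0.0169] turn z rad 0.0452 dist 0.413
```

```bash
python3 -m inch '0.038 0.015 -0.002 0 0 0 0;0.038 0.015 -0.002 0 0 0 0;0.038 0.015 -0.002 0 0 0 0;0.038 0.015 -0.002 0 0 0 0;0.038 0.015 -0.002 0 0 0 0;0.038 0.015 -0.002 0 0 0 0;0.038 0.015 -0.002 0 0 0 0;0.038 0.015 -0.002 0 0 0 0;0.038 0.015 -0.002 0 0 0 0;0.038 0.015 -0.002 0 0 0 0'
python3 -m inch '0 0 0 0 0 0 0;0 0 0 0 0 0 0'
python3 - <<'E'
from h import *
import go; go.info()
c=cam('wrist');im=grab_frame('wrist');cv2.imwrite('pics/w1.png',im);print(c)
for X in [(.3977,-.360,.124),(.5393,-.3393,.124),(.4375,-.1485,.124),(.4266,-.0425,.124)]: print(proj(c,X))
E
```

```text
time: 3.48
tool_pos: [0.4062, -0.1868, 0.3233]
tool_rot: [-0.0, 0.807, -0.591, 0.0]
contact_force: [0.6, -1.1, 0.5]
gripper_width: 1.0
time: 3.65
tool_pos: [0.4063, -0.1866, 0.3228]
tool_rot: [-0.0, 0.805, -0.593, -0.001]
contact_force: [-0.5, 0.6, -0.1]
gripper_width: 0.995
t 3.65 tcp [ 0.4063 -0.1866  0.3228] yaw -72.68 tilt [-9.e-04  9.e-04 -1.e+00] F [-0.46  0.59 -0.08] w 0.995 j6 0.67
{'f': np.float64(432.24543126957536), 'c': array([324.54492251, 239.47412988]), 'o': array([ 0.47423196, -0.16465124,  0.465366  ]), 'R': array([[ 0.29879533, -0.91563011, -0.26896628],
       [-0.95431473, -0.2873248 , -0.08202346],
       [-0.00217754,  0.28118671, -0.95965061]])}
[519.54225129 275.33547912]
[573.50692524  99.06147566]
[291.56799593 153.32599842]
[154.38646607 125.03428884]
```

View pics/w1.png

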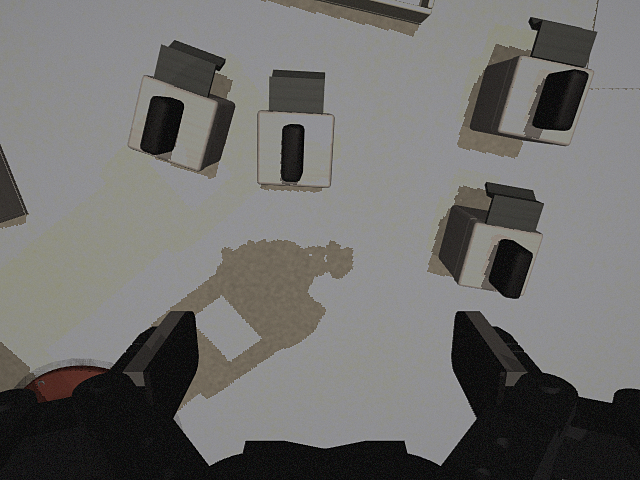

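The wrist view shows all four canisters with their hooks. The block tops are near (162,120), (291,150), (563,95) and (512,265). I'm zooming in to get corners.

Run:
```python
from h import *
im=cv2.imread('pics/w1.png')
T=[]
for (x,y) in [(115,30),(245,55),(425,175),(460,5)]:
    T.append(cv2.resize(im[y:y+150,x:x+150],None,fx=2.66,fy=2.66,interpolation=cv2.INTER_CUBIC)[:300,:])
T=[cv2.resize(im[y:y+140,x:x+140],(400,300*400//300)) for (x,y) in [(115,30),(245,55),(425,170),(460,5)]]
a=np.hstack(T[:2]);b=np.hstack(T[2:])
cv2.imwrite('pics/wa.png',a);cv2.imwrite('pics/wb.png',b)
```

```text
(no output)
```

View pics/wa.png

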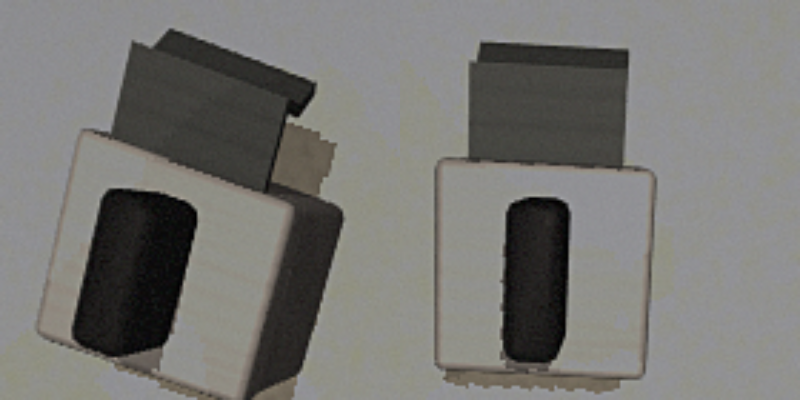

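View pics/wb.png

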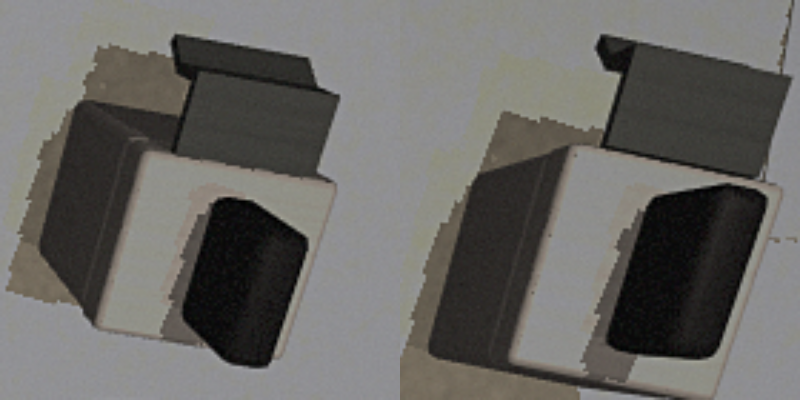

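```bash
cat > lid.py <<'E'
from h import *
def lid(c,pts,z=.084):
    # TL TR BR BL in image; image up = canister +x (hook)
    P=[plane(c,p,z)[:2] for p in pts]
    TL,TR,BR,BL=P; ctr=np.mean(P,0)
    ex=(TL+TR-BR-BL)/2; ey=(TL+BL-TR-BR)/2
    print('ctr',np.round(ctr,4),'size',np.round([np.linalg.norm(ex),np.linalg.norm(ey)],4),'yaw x',round(np.degrees(np.arctan2(ex[1],ex[0])),1),'yaw y-90',round(np.degrees(np.arctan2(ey[1],ey[0]))-90,1))
    return ctr
E
python3 - <<'E'
from lid import *
c=cam('wrist')
L={'D':((115,30),[(83,128),(295,203),(248,400),(38,334)]),'C':((245,55),[(37,158),(256,170),(246,380),(37,373)]),'A':((425,170),[(140,150),(336,185),(280,358),(98,328)]),'B':((460,5),[(172,145),(380,185),(315,398),(110,360)])}
for k,(o,p) in L.items():
    print(k);lid(c,[np.array(q)/2.857+o for q in p])
import go
go.info((.437,-.147,.20,-72.7))
E
```

```text
D
ctr [ 0.4266 -0.042 ] size [0.0613 0.0644] yaw x -1.0 yaw y-90 -0.9
C
ctr [ 0.4368 -0.1477] size [0.0634 0.0649] yaw x 15.1 yaw y-90 15.1
A
ctr [ 0.398  -0.3576] size [0.0611 0.0638] yaw x 9.0 yaw y-90 7.5
B
ctr [ 0.5392 -0.3364] size [0.0607 0.0631] yaw x 8.0 yaw y-90 7.6
t 3.7 tcp [ 0.4067 -0.1853  0.3229] yaw -72.54 tilt [-6.e-04  1.e-03 -1.e+00] F [-0.25 -0.09 -0.28] w 0.998 j6 0.67
now-axes [-0.0274 -0.0404  0.1229] after-turn axes [-0.0276 -0.0404  0.1229] turn z rad 0.0028 dist 0.132
```

```bash
python3 -m inch '-0.007 -0.010 0.02 0 0 0.041 0;-0.007 -0.010 0.02 0 0 0 0;-0.007 -0.010 0.02 0 0 0 0;-0.007 -0.010 0.02 0 0 0 0;0 0 0.02 0 0 0 0;0 0 0.02 0 0 0 0;0 0 0 0 0 0 0'
python3 go.py 0.437 -0.148 0.091 -74.9
```

```text
time: 4.28
tool_pos: [0.4357, -0.1438, 0.1984]
tool_rot: [0.001, 0.796, -0.606, -0.004]
contact_force: [0.0, -0.5, 0.5]
gripper_width: 0.998
t 4.28 tcp [ 0.4357 -0.1438  0.1984] yaw -74.57 tilt [-0.0074  0.0042 -1.    ] F [ 0.   -0.46  0.54] w 0.998 j6 0.82
now-axes [ 4.400e-03 -1.000e-04  1.074e-01] after-turn axes [ 0.0044 -0.0002  0.1074] turn z rad 0.0058 dist 0.107
```

```bash
python3 -m inch '0.002 0 0.015 0 0 0 0;0.002 0 0.015 0 0 0 0;0 0 0.015 0 0 0 0;0 0 0.015 0 0 0 0;0 0 0.015 0 0 0 0;0 0 0.015 0 0 0 0;0 0 0.009 0 0 0 0;0 0 0.008 0 0 0 0;0 0 0 0 0 0 0;0 0 0 0 0 0 0'
python3 -c "
import go;go.info((.437,-.148,.091,-74.9))
import cv2;from plant import *;cv2.imwrite('pics/w2.png',grab_frame('wrist'))"
```

```text
time: 5.12
tool_pos: [0.4392, -0.1507, 0.0968]
tool_rot: [-0.0, 0.795, -0.607, 0.0]
contact_force: [-0.2, 0.2, 0.6]
gripper_width: 0.999
t 5.12 tcp [ 0.4392 -0.1507  0.0968] yaw -74.74 tilt [ 3.e-04 -1.e-04 -1.e+00] F [-0.18  0.21  0.63] w 0.999 j6 0.81
now-axes [-0.0031  0.0014  0.0058] after-turn axes [-0.0031  0.0014  0.0058] turn z rad 0.0028 dist 0.007
```

View pics/w2.png

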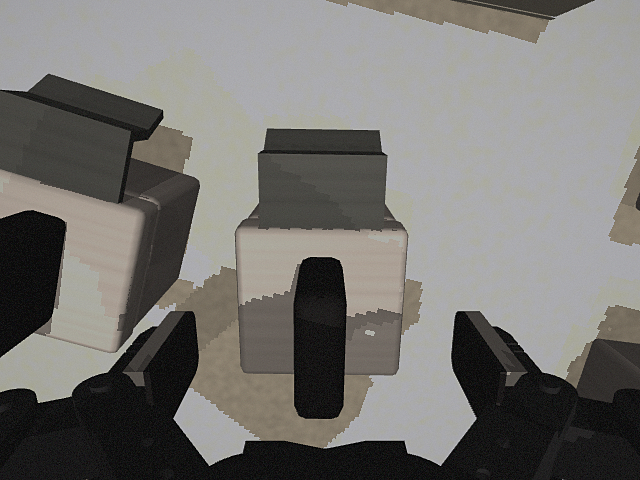

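The block is centred between the fingers: its face spans columns 295–344 and the finger middle is about 325. Closing.

```bash
python3 -m inch '-0.002 0.001 0.005 0 0 0 0;0 0 0 0 0 0 0;0 0 0 0 0 0 1;0 0 0 0 0 0 1;0 0 0 0 0 0 1;0 0 0 0 0 0 1;0 0 0 0 0 0 1;0 0 0 0 0 0 1;0 0 0 0 0 0 1;0 0 0 0 0 0 1'
python3 go.py
python3 -m inch '0 0 -0.005 0 0 0 1;0 0 -0.01 0 0 0 1;0 0 -0.02 0 0 0 1;0 0 -0.02 0 0 0 1;0 0 -0.02 0 0 0 1;0 0 -0.02 0 0 0 1;0 0 -0.02 0 0 0 1;0 0 0 0 0 0 1;0 0 0 0 0 0 1;0 0 0 0 0 0 1'
python3 go.py; python3 -m inch '0 0 0 0 0 0 1;0 0 0 0 0 0 1'; python3 go.py;python3 -m inch '0 0 0 0 0 0 1;0 0 0 0 0 0 1'; python3 go.py .59 .245 .30 -70.5
```

```text
time: 6.0
tool_pos: [0.4376, -0.1494, 0.0916]
tool_rot: [-0.0, 0.795, -0.607, 0.0]
contact_force: [0.2, 0.1, 0.7]
gripper_width: 0.178
t 6.0 tcp [ 0.4376 -0.1494  0.0916] yaw -74.77 tilt [ 6.e-04 -5.e-04 -1.e+00] F [0.21 0.08 0.75] w 0.178 j6 0.81
time: 6.83
tool_pos: [0.4366, -0.1488, 0.2048]
tool_rot: [0.0, 0.795, -0.607, -0.001]
contact_force: [-0.3, 0.3, -4.3]
gripper_width: 0.177
t 6.83 tcp [ 0.4366 -0.1488  0.2048] yaw -74.77 tilt [-0.0021  0.0011 -1.    ] F [-0.31  0.33 -4.33] w 0.177 j6 0.81
time: 7.0
tool_pos: [0.4364, -0.1487, 0.2043]
tool_rot: [0.0, 0.795, -0.607, -0.002]
contact_force: [-0.5, -0.1, -3.7]
gripper_width: 0.178
t 7.0 tcp [ 0.4364 -0.1487  0.2043] yaw -74.77 tilt [-0.0031  0.0017 -1.    ] F [-0.45 -0.11 -3.69] w 0.178 j6 0.81
time: 7.17
tool_pos: [0.437, -0.149, 0.2054]
tool_rot: [0.0, 0.795, -0.607, -0.001]
contact_force: [0.2, -1.0, -4.8]
gripper_width: 0.181
t 7.17 tcp [ 0.437  -0.149   0.2054] yaw -74.77 tilt [-1.4e-03  7.0e-04 -1.0e+00] F [ 0.2  -0.96 -4.75] w 0.181 j6 0.82
now-axes [-0.34   -0.2511 -0.0946] after-turn axes [-0.3204 -0.2757 -0.0946] turn z rad -0.0746 dist 0.433
```

Lift force is about 4.2 N, so this canister is full. Moving to a stand-off in front of the rail for a wrist-camera measurement.

```bash
python3 -m inch '0 0 -0.02 0 0 -0.075 1;0 0 -0.02 0 0 0 1;0 0 -0.02 0 0 0 1;0 0 -0.02 0 0 0 1;0 0 -0.014 0 0 0 1;0 0 0 0 0 0 1'
python3 go.py .4076 .2839 .30 -70.5
```

```text
time: 7.67
tool_pos: [0.4388, -0.1499, 0.3042]
tool_rot: [-0.0, 0.817, -0.577, 0.003]
contact_force: [-0.0, 0.3, -3.5]
gripper_width: 0.177
t 7.67 tcp [ 0.4388 -0.1499  0.3042] yaw -70.47 tilt [ 0.0058 -0.0031 -1.    ] F [-0.05  0.34 -3.54] w 0.177 j6 0.74
now-axes [-0.4193 -0.1156  0.0042] after-turn axes [-0.4194 -0.1154  0.0042] turn z rad 0.0005 dist 0.435
```

```bash
python3 -m inch '-0.02 -0.006 0 0 0 0 1;-0.032 -0.009 0 0 0 0 1;-0.036 -0.010 0 0 0 0 1;-0.036 -0.010 0 0 0 0 1;-0.036 -0.010 0 0 0 0 1;-0.036 -0.010 0 0 0 0 1;-0.036 -0.010 0 0 0 0 1;-0.036 -0.010 0 0 0 0 1;-0.036 -0.010 0 0 0 0 1;-0.036 -0.010 0 0 0 0 1'
python3 -m inch '-0.036 -0.010 0 0 0 0 1;-0.025 -0.006 0 0 0 0 1;-0.015 -0.004 0 0 0 0 1;0 0 0 0 0 0 1;0 0 0 0 0 0 1;0 0 0 0 0 0 1'
python3 - <<'E'
from h import *
import go; go.info((.4076,.2839,.30,-70.5))
np.set_printoptions(precision=5)
c=cam('wrist');im=grab_frame('wrist');cv2.imwrite('pics/w3.png',im);go.info();np.savez('w3.npz',**c)
E
```

```text
time: 8.5
tool_pos: [0.4123, 0.2047, 0.2987]
tool_rot: [0.001, 0.817, -0.577, -0.0]
contact_force: [1.3, 0.0, -4.4]
gripper_width: 0.181
time: 9.0
tool_pos: [0.4065, 0.2806, 0.2992]
tool_rot: [0.001, 0.817, -0.577, -0.0]
contact_force: [-0.5, -0.5, -4.9]
gripper_width: 0.178
t 9.0 tcp [0.4065 0.2806 0.2992] yaw -70.5 tilt [-0.0014 -0.0014 -1.    ] F [-0.54 -0.53 -4.9 ] w 0.178 j6 1.68
now-axes [-0.0028 -0.0021 -0.0008] after-turn axes [-0.0028 -0.0021 -0.0008] turn z rad 0.0001 dist 0.004
t 9.05 tcp [0.4067 0.2804 0.2995] yaw -70.53 tilt [-0.001 -0.001 -1.   ] F [-0.64 -0.6  -4.23] w 0.182 j6 1.68
```

View pics/w3.png

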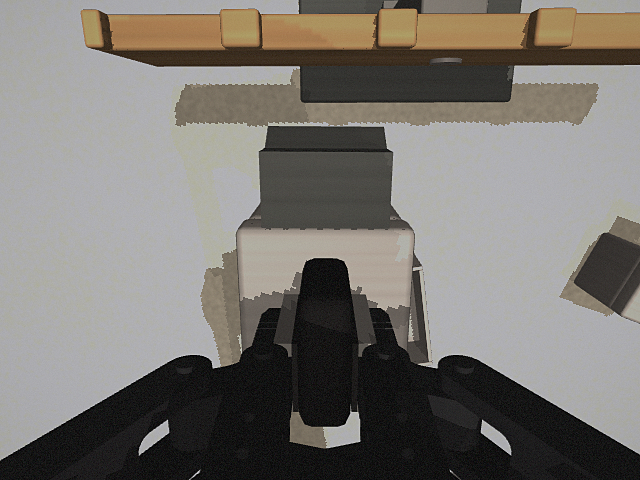

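Run:
```python
from h import *
im=cv2.imread('pics/w3.png')
cv2.imwrite('pics/w3a.png',np.vstack([cv2.resize(im[0:75,70:330],None,fx=3,fy=3,interpolation=cv2.INTER_CUBIC),cv2.resize(im[0:75,330:590],None,fx=3,fy=3,interpolation=cv2.INTER_CUBIC)]))
```

```text
(no output)
```

View pics/w3a.png

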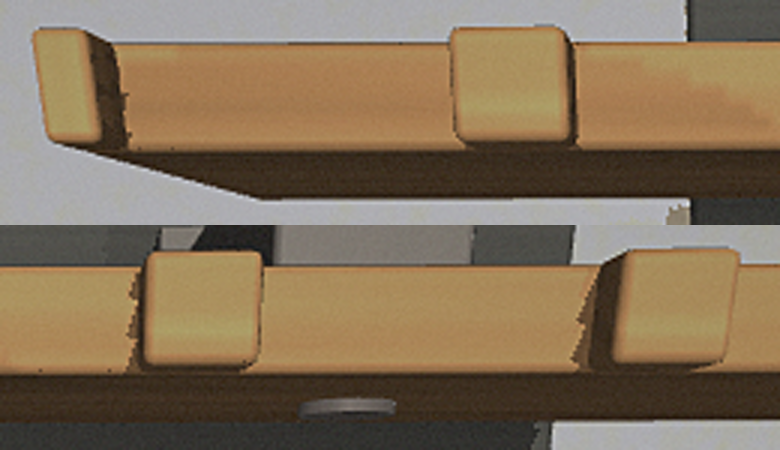

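Run:
```python
from h import *
c=dict(np.load('w3.npz'))
ex=None
L=[plane(c,p,.202)[:2] for p in [(92.3,28),(240.3,28.3),(398,27.7),(555.3,27.7)]]
yy=[195,120,40,-40]
for a in L: print(np.round(a,4))
d=L[0]-L[-1];print('len',np.linalg.norm(d),'exp .235','yaw y',np.degrees(np.arctan2(d[1],d[0]))-90)
u=d/np.linalg.norm(d)
mids=[a-u*y/1000 for a,y in zip(L,yy)];print(np.round(mids,4))
F=[plane(c,p,.19)[:2] for p in [(136.7,50),(303.3,50),(496.7,49.4)]];B=[plane(c,p,.19)[:2] for p in [(136.7,14.3),(303.3,14.3),(496.7,13.7)]]
print(np.round(F,4),np.round(B,4))
n=np.array([u[1],-u[0]]);print('thick',[(b-F[0])@n for b in B],'front',[(f-L[1])@n for f in F],'back',[(b-L[1])@n for b in B])
d=F[0]-F[2];print(np.degrees(np.arctan2(d[1],d[0]))-90)
```

```text
[0.4728 0.4297]
[0.4977 0.3593]
[0.5246 0.2843]
[0.5512 0.2095]
len 0.2338164451301176 exp .235 yaw y 19.607470664887117
[[0.5382 0.2461]
 [0.538  0.2462]
 [0.5381 0.2466]
 [0.5378 0.2472]]
[[0.47   0.4114]
 [0.5    0.3271]
 [0.5351 0.2293]] [[0.4871 0.4152]
 [0.5165 0.3326]
 [0.5508 0.2369]]
thick [np.float64(0.01733992734770261), np.float64(0.01728767981918949), np.float64(0.017512213658620063)] front [np.float64(-0.008556157833504599), np.float64(-0.008608159106646291), np.float64(-0.008370930860872185)] back [np.float64(0.008783769514198014), np.float64(0.008731521985684894), np.float64(0.00895605582511547)]
19.662337962832865
```

Run:
```python
from h import *
c=dict(np.load('w3.npz'))
a=np.radians(19.6);ex=np.array([np.cos(a),np.sin(a)]);ey=np.array([-ex[1],ex[0]])
M=np.array([.538,.2464]);T=np.array([.4066,.2805])
y0=np.radians(-70.5+90);cx=np.array([np.cos(y0),np.sin(y0)]);cy=np.array([-cx[1],cx[0]])
def rel(n,p,z): q=plane(c,p,z)[:2]-T; print(n,'rel TCP along can x,y (mm)',np.round([q@cx*1000,q@cy*1000],1))
rel('lid TL',(238,226),.2925);rel('lid TR',(413,225),.2925);rel('strap far L',(260,151),.2915);rel('strap far R',(392,151),.2915);rel('tip L',(267,127),.2645);rel('tip R',(384,127),.2645)
for n,y in (('p2',.08),('p4',-.08),('p1',.16),('p5',-.16),('p3',0)):
    print(n,np.round(M+ey*y-ex*.044,4))
import go;go.info((*(M+ey*.08-ex*.044),.262,-70.4))
```

```text
lid TL rel TCP along can x,y (mm) [32.6 32. ]
lid TR rel TCP along can x,y (mm) [ 33.1 -30.3]
strap far L rel TCP along can x,y (mm) [58.8 23.2]
strap far R rel TCP along can x,y (mm) [ 58.9 -21.8]
tip L rel TCP along can x,y (mm) [65.9 24. ]
tip R rel TCP along can x,y (mm) [ 66.  -22.4]
p2 [0.4697 0.307 ]
p4 [0.5234 0.1563]
p1 [0.4429 0.3824]
p5 [0.5502 0.0809]
p3 [0.4965 0.2316]
t 9.05 tcp [0.4067 0.2804 0.2995] yaw -70.53 tilt [-0.001 -0.001 -1.   ] F [-0.64 -0.6  -4.23] w 0.182 j6 1.68
now-axes [-0.0041 -0.0683  0.0375] after-turn axes [-0.0039 -0.0683  0.0375] turn z rad -0.0023 dist 0.078
```

```bash
python3 -m inch '-0.001 -0.01 0 0 0 0 1;-0.001 -0.012 0.002 0 0 0 1;-0.001 -0.014 0.004 0 0 0 1;-0.001 -0.014 0.006 0 0 0 1;0 -0.012 0.008 0 0 0 1;0 -0.006 0.009 0 0 0 1;0 0 0.008 0 0 0 1;0 0 0 0 0 0 1;0 0 0 0 0 0 1;0 0 0 0 0 0 1'
python3 - <<'E'
from h import *
import go; go.info((.4697,.3070,.215,-70.4))
c=cam('wrist');im=grab_frame('wrist');cv2.imwrite('pics/w4.png',im);go.info((.4697,.3070,.215,-70.4));np.savez('w4.npz',**c)
E
```

```text
time: 9.88
tool_pos: [0.4692, 0.3075, 0.2636]
tool_rot: [-0.0, 0.817, -0.577, 0.0]
contact_force: [0.2, -0.3, -3.9]
gripper_width: 0.177
t 9.88 tcp [0.4692 0.3075 0.2636] yaw -70.48 tilt [ 2.e-04  1.e-04 -1.e+00] F [ 0.21 -0.27 -3.94] w 0.177 j6 1.68
now-axes [ 0.0007 -0.0003  0.0486] after-turn axes [ 0.0007 -0.0003  0.0486] turn z rad -0.0014 dist 0.049
t 9.93 tcp [0.4693 0.3077 0.2641] yaw -70.48 tilt [ 1.e-03  5.e-04 -1.e+00] F [ 0.18  0.99 -3.82] w 0.18 j6 1.68
now-axes [ 0.0008 -0.0001  0.0491] after-turn axes [ 0.0008 -0.0001  0.0491] turn z rad -0.0013 dist 0.049
```

View pics/w4.png

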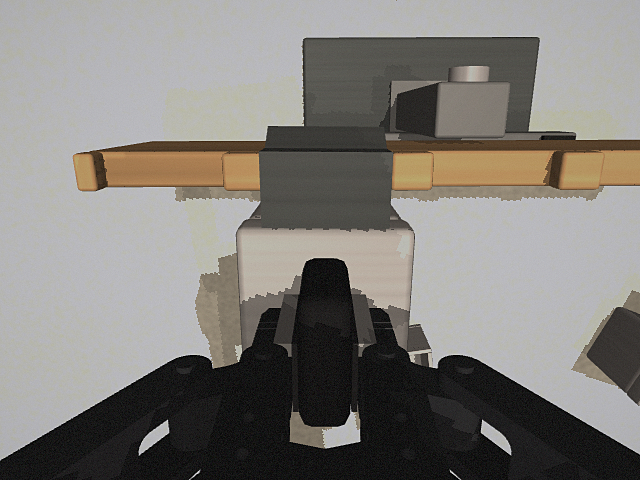

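The strap (columns 260–392) sits centred between the lands and over the rail. Lowering it in small steps while watching the force.

```bash
python3 -m inch '0.0005 0 0.01 0 0 0 1;0 0 0.01 0 0 0 1;0 0 0.01 0 0 0 1;0 0 0.008 0 0 0 1;0 0 0 0 0 0 1;0 0 0 0 0 0 1'
python3 go.py .4697 .3070 .201 -70.4
python3 -m inch '0 0 0.005 0 0 0 1;0 0 0.005 0 0 0 1;0 0 0.004 0 0 0 1;0 0 0.003 0 0 0 1;0 0 0 0 0 0 1;0 0 0 0 0 0 1'
python3 go.py .4697 .3070 .201 -70.4
```

```text
time: 10.43
tool_pos: [0.469, 0.3071, 0.2238]
tool_rot: [0.001, 0.817, -0.577, -0.001]
contact_force: [-0.3, -0.2, -3.9]
gripper_width: 0.181
t 10.43 tcp [0.469  0.3071 0.2238] yaw -70.47 tilt [-0.0023 -0.0011 -1.    ] F [-0.3  -0.21 -3.93] w 0.181 j6 1.68
now-axes [ 0.0003 -0.0006  0.0228] after-turn axes [ 0.0003 -0.0006  0.0228] turn z rad -0.0012 dist 0.023
time: 10.93
tool_pos: [0.4695, 0.3073, 0.208]
tool_rot: [0.0, 0.817, -0.577, -0.0]
contact_force: [-0.2, -0.5, -3.8]
gripper_width: 0.178
t 10.93 tcp [0.4695 0.3073 0.208 ] yaw -70.47 tilt [-4.e-04 -2.e-04 -1.e+00] F [-0.18 -0.45 -3.84] w 0.178 j6 1.68
now-axes [ 0.0003 -0.0001  0.007 ] after-turn axes [ 0.0003 -0.0001  0.007 ] turn z rad -0.0013 dist 0.007
```

```bash
python3 -m inch '0 0 0.002 0 0 0 1;0 0 0.002 0 0 0 1;0 0 0.002 0 0 0 1;0 0 0.001 0 0 0 1;0 0 0.001 0 0 0 1;0 0 0 0 0 0 1'
python3 go.py .4697 .3070 .197 -70.4
python3 -m inch '0 0 0.001 0 0 0 1;0 0 0.001 0 0 0 1;0 0 0.001 0 0 0 1;0 0 0.001 0 0 0 1;0 0 0.001 0 0 0 1;0 0 0.001 0 0 0 1;0 0 0 0 0 0 1;0 0 0 0 0 0 1;0 0 0 0 0 0 1'
python3 go.py .4697 .3070 .197 -70.4
```

```text
time: 11.43
tool_pos: [0.4698, 0.3076, 0.2007]
tool_rot: [-0.0, 0.817, -0.577, 0.0]
contact_force: [-1.3, 0.2, -2.7]
gripper_width: 0.18
t 11.43 tcp [0.4698 0.3076 0.2007] yaw -70.46 tilt [ 5.e-04  7.e-04 -1.e+00] F [-1.26  0.18 -2.68] w 0.18 j6 1.68
now-axes [0.0006 0.0003 0.0037] after-turn axes [0.0006 0.0003 0.0037] turn z rad -0.0011 dist 0.004
time: 12.18
tool_pos: [0.47, 0.3091, 0.1968]
tool_rot: [-0.002, 0.817, -0.577, -0.0]
contact_force: [-5.2, 3.4, 6.6]
gripper_width: 0.18
t 12.18 tcp [0.47   0.3091 0.1968] yaw -70.41 tilt [ 0.0022  0.0041 -1.    ] F [-5.23  3.42  6.55] w 0.18 j6 1.68
now-axes [ 0.0018  0.001  -0.0002] after-turn axes [ 0.0018  0.001  -0.0002] turn z rad -0.0002 dist 0.002
```

```bash
python3 -m inch '0 0 -0.002 0 0 0 1;0 0 0 0 0 0 1'
python3 go.py
python3 -m inch '0 0 0 0 0 0 1;0 0 0 0 0 0 1'
python3 -c "
import go;go.info()
import cv2;from plant import *;cv2.imwrite('pics/w5.png',grab_frame('wrist'));cv2.imwrite('pics/d5.png',grab_frame('side'))"
```

```text
time: 12.35
tool_pos: [0.4703, 0.3083, 0.198]
tool_rot: [-0.002, 0.817, -0.577, 0.0]
contact_force: [-3.2, 4.0, 4.5]
gripper_width: 0.184
t 12.35 tcp [0.4703 0.3083 0.198 ] yaw -70.44 tilt [ 0.0026  0.0023 -1.    ] F [-3.24  4.02  4.49] w 0.184 j6 1.68
time: 12.52
tool_pos: [0.4703, 0.3083, 0.1978]
tool_rot: [-0.002, 0.817, -0.577, 0.0]
contact_force: [-4.0, 3.9, 5.9]
gripper_width: 0.178
t 12.52 tcp [0.4703 0.3083 0.1978] yaw -70.45 tilt [ 0.0022  0.0027 -1.    ] F [-3.99  3.94  5.85] w 0.178 j6 1.68
```

View pics/w5.png

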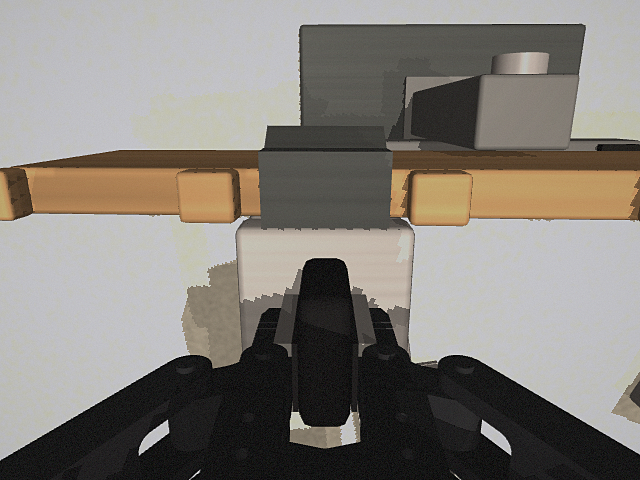

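View pics/d5.png

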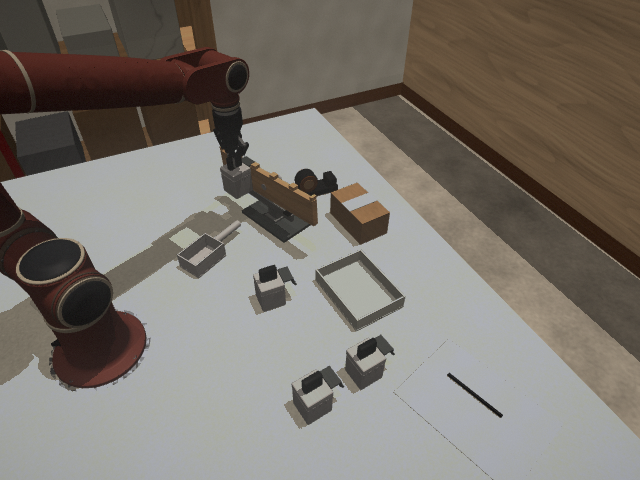

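```bash
python3 -m inch '0 0 -0.0015 0 0 0 1;0 0 0 0 0 0 0.4;0 0 0 0 0 0 0.4;0 0 0 0 0 0 0.4;0 0 0 0 0 0 0.4;0 0 0 0 0 0 0.4'
python3 go.py
python3 -m inch '0 0 -0.01 0 0 0 0.4;0 0 -0.015 0 0 0 0.4;0 0 -0.02 0 0 0 0.4;0 0 -0.02 0 0 0 0.4;0 0 -0.02 0 0 0 0.4;0 0 -0.02 0 0 0 0.4;0 0 0 0 0 0 0.4'
python3 -c "
import go;go.info((.398,-.3576,.30,-81.7))
import cv2;from plant import *;cv2.imwrite('pics/w6.png',grab_frame('wrist'));cv2.imwrite('pics/d6.png',grab_frame('side'))"
```

```text
time: 13.12
tool_pos: [0.4695, 0.3069, 0.1972]
tool_rot: [0.001, 0.817, -0.577, -0.0]
contact_force: [-0.5, 0.7, -0.5]
gripper_width: 0.606
t 13.12 tcp [0.4695 0.3069 0.1972] yaw -70.5 tilt [-8.e-04 -9.e-04 -1.e+00] F [-0.5   0.68 -0.53] w 0.606 j6 1.68
time: 13.7
tool_pos: [0.4715, 0.3081, 0.3092]
tool_rot: [-0.004, 0.817, -0.577, 0.002]
contact_force: [0.1, 0.9, 2.1]
gripper_width: 0.6
t 13.7 tcp [0.4715 0.3081 0.3092] yaw -70.48 tilt [ 0.0084  0.0038 -1.    ] F [0.06 0.91 2.08] w 0.6 j6 1.68
now-axes [0.6029 0.2917 0.0092] after-turn axes [0.6481 0.1688 0.0092] turn z rad 0.1959 dist 0.67
```

View pics/w6.png

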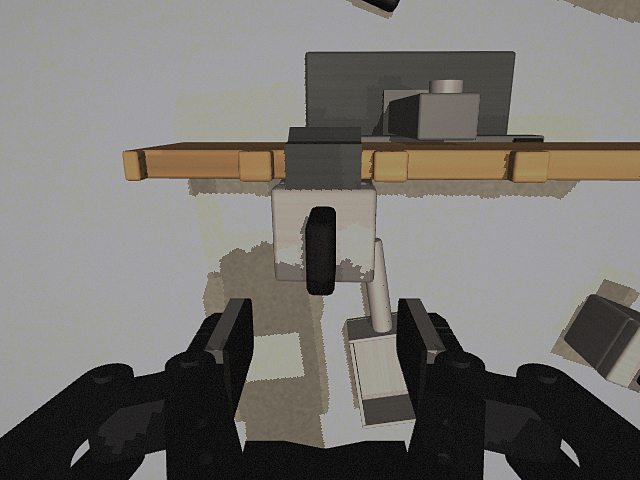

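View pics/d6.png

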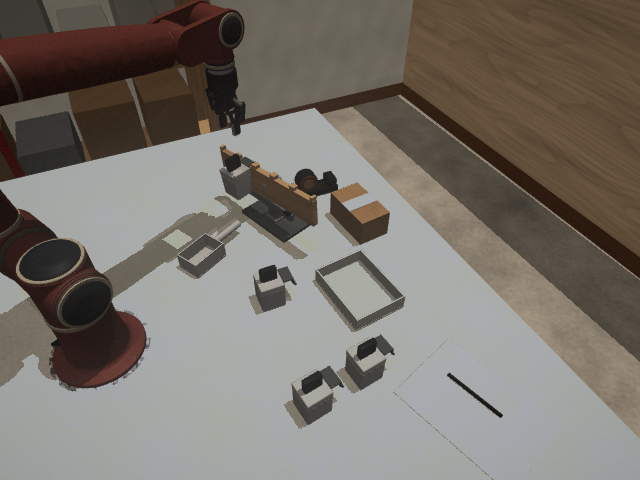

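Canister C hangs on place 2, with the strap between the lands and the rail slightly dipped. Next is canister D.

```bash
python3 go.py .40 -.042 .27 -91
python3 -m inch '0.015 0.006 0 0 0 0.06 0;0.03 0.013 0 0 0 0.06 0;0.033 0.014 0 0 0 0.06 0;0.033 0.014 0 0 0 0.06 0;0.033 0.014 0 0 0 0.06 0;0.033 0.014 0 0 0 0.06 0;0.033 0.014 0 0 0 0 0;0.033 0.010 0 0 0 0 0;0.033 0.010 0.005 0 0 0 0;0.030 0.010 0.005 0 0 0 0'
python3 go.py .40 -.042 .27 -91
```

```text
t 13.8 tcp [0.4701 0.3074 0.3042] yaw -70.48 tilt [ 2.3e-03  9.0e-04 -1.0e+00] F [-0.34 -0.02 -0.5 ] w 0.597 j6 1.68
now-axes [0.3059 0.1828 0.0342] after-turn axes [0.3506 0.064  0.0342] turn z rad 0.3581 dist 0.358
time: 14.63
tool_pos: [0.3788, -0.0086, 0.2912]
tool_rot: [-0.001, -0.7, 0.714, 0.001]
contact_force: [1.0, 0.3, -0.8]
gripper_width: 1.003
t 14.63 tcp [ 0.3788 -0.0086  0.2912] yaw -91.09 tilt [-0.0016 -0.     -1.    ] F [ 1.02  0.31 -0.83] w 1.003 j6 1.37
now-axes [ 0.033  -0.0218  0.0212] after-turn axes [ 0.033  -0.0217  0.0212] turn z rad -0.0016 dist 0.045
```

```bash
python3 -m inch '0.016 -0.01 0.01 0 0 0 0;0.016 -0.01 0.01 0 0 0 0;0 0 0 0 0 0 0;0 0 0 0 0 0 0'
python3 - <<'E'
from h import *
import go; go.info((.4266,-.042,.20,-91))
c=cam('wrist');im=grab_frame('wrist');cv2.imwrite('pics/w7.png',im);np.savez('w7.npz',**c)
E
```

```text
time: 14.97
tool_pos: [0.3985, -0.0397, 0.2706]
tool_rot: [-0.001, -0.7, 0.714, 0.002]
contact_force: [-0.3, 0.1, 0.7]
gripper_width: 0.998
t 14.97 tcp [ 0.3985 -0.0397  0.2706] yaw -91.2 tilt [-0.0045  0.0016 -1.    ] F [-0.29  0.09  0.68] w 0.998 j6 1.31
now-axes [ 0.0017 -0.0281  0.0706] after-turn axes [ 0.0018 -0.0281  0.0706] turn z rad -0.0035 dist 0.076
```

View pics/w7.png

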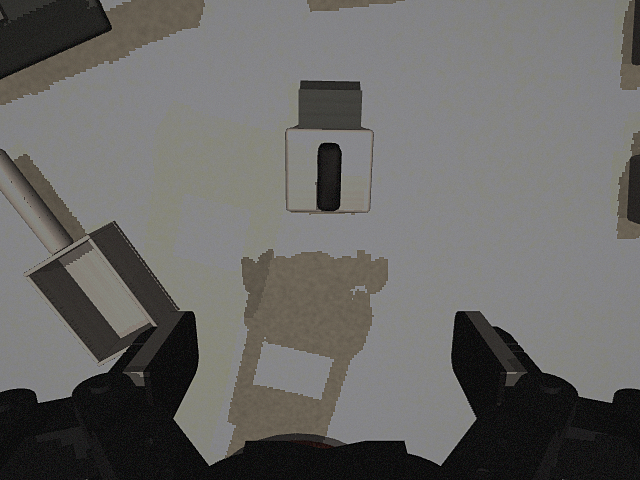

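```bash
python3 - <<'E'
from lid import *
c=dict(np.load('w7.npz'));t=lid(c,[(286,128),(373,128),(370.5,212),(287,212)])
import go;go.info((t[0],t[1],.091,-91))
E
python3 -m inch '0 -0.007 0.015 0 0 0 0;0 -0.007 0.015 0 0 0 0;0 -0.007 0.015 0 0 0 0;0 -0.007 0.015 0 0 0 0;0 0 0.01 0 0 0 0;0 0 0 0 0 0 0;0 0 0 0 0 0 0'
python3 go.py .427 -.0425 .091 -91
```

```text
ctr [ 0.4263 -0.0424] size [0.0634 0.0646] yaw x -1.5 yaw y-90 -1.1
t 15.02 tcp [ 0.3989 -0.0393  0.2716] yaw -91.13 tilt [-0.0027  0.0011 -1.    ] F [-0.52 -0.86  0.09] w 1.0 j6 1.31
now-axes [ 0.0025 -0.0275  0.1806] after-turn axes [ 0.0026 -0.0275  0.1806] turn z rad -0.0022 dist 0.183
time: 15.6
tool_pos: [0.427, -0.0395, 0.2027]
tool_rot: [-0.0, -0.701, 0.713, 0.0]
contact_force: [0.3, -0.0, 0.8]
gripper_width: 1.001
t 15.6 tcp [ 0.427  -0.0395  0.2027] yaw -91.03 tilt [-1.1e-03  3.0e-04 -1.0e+00] F [ 0.29 -0.05  0.82] w 1.001 j6 1.32
now-axes [ 0.003  -0.      0.1117] after-turn axes [ 0.003  -0.      0.1117] turn z rad -0.0006 dist 0.112
```

```bash
python3 -m inch '0.0015 0 0.018 0 0 0 0;0.0015 0 0.018 0 0 0 0;0 0 0.018 0 0 0 0;0 0 0.018 0 0 0 0;0 0 0.015 0 0 0 0;0 0 0.012 0 0 0 0;0 0 0.008 0 0 0 0;0 0 0.0045 0 0 0 0;0 0 0 0 0 0 0;0 0 0 0 0 0 0'
python3 go.py .4265 -.0425 .091 -91
python3 -m inch '0 0 0 0 0 0 1;0 0 0 0 0 0 1;0 0 0 0 0 0 1;0 0 0 0 0 0 1;0 0 0 0 0 0 1;0 0 0 0 0 0 1;0 0 0 0 0 0 1;0 0 0 0 0 0 1'
python3 go.py
```

```text
time: 16.43
tool_pos: [0.428, -0.0433, 0.0922]
tool_rot: [0.0, -0.7, 0.714, -0.001]
contact_force: [-0.2, 0.7, -0.1]
gripper_width: 1.001
t 16.43 tcp [ 0.428  -0.0433  0.0922] yaw -91.1 tilt [ 1.3e-03 -3.0e-04 -1.0e+00] F [-0.23  0.74 -0.1 ] w 1.001 j6 1.32
now-axes [-0.0007  0.0015  0.0012] after-turn axes [-0.0007  0.0015  0.0012] turn z rad -0.0017 dist 0.002
time: 17.1
tool_pos: [0.4277, -0.0431, 0.0916]
tool_rot: [0.0, -0.7, 0.714, -0.0]
contact_force: [0.4, 0.8, 1.9]
gripper_width: 0.172
t 17.1 tcp [ 0.4277 -0.0431  0.0916] yaw -91.1 tilt [ 5.e-04  1.e-04 -1.e+00] F [0.37 0.75 1.89] w 0.172 j6 1.32
```

```bash
python3 -m inch '0 0 -0.005 0 0 0 1;0 0 -0.01 0 0 0 1;0 0 -0.02 0 0 0 1;0 0 -0.02 0 0 0 1;0 0 -0.02 0 0 0 1;0 0 -0.02 0 0 0 1;0 0 -0.02 0 0 0 1;0 0 -0.005 0 0 0 1;0 0 0 0 0 0 1;0 0 0 0 0 0 1'
python3 go.py; python3 -m inch '0 0 0 0 0 0 1;0 0 0 0 0 0 1';python3 -m inch '0 0 0 0 0 0 1;0 0 0 0 0 0 1'
python3 -c "
import go;go.info((.449,.072,.30,-70.4))
import cv2;from plant import *;cv2.imwrite('pics/w8.png',grab_frame('wrist'))"
```

```text
time: 17.93
tool_pos: [0.427, -0.043, 0.2104]
tool_rot: [-0.0, -0.7, 0.714, 0.0]
contact_force: [-0.5, -1.0, -5.6]
gripper_width: 0.181
t 17.93 tcp [ 0.427  -0.043   0.2104] yaw -91.1 tilt [-1.1e-03  2.0e-04 -1.0e+00] F [-0.49 -1.03 -5.6 ] w 0.181 j6 1.32
time: 18.1
tool_pos: [0.4265, -0.0429, 0.2093]
tool_rot: [-0.001, -0.7, 0.714, 0.002]
contact_force: [0.3, 0.2, -4.2]
gripper_width: 0.177
time: 18.27
tool_pos: [0.427, -0.0431, 0.2103]
tool_rot: [-0.0, -0.7, 0.714, 0.001]
contact_force: [0.5, -0.5, -3.8]
gripper_width: 0.175
t 18.27 tcp [ 0.427  -0.0431  0.2103] yaw -91.1 tilt [-1.8e-03  5.0e-04 -1.0e+00] F [ 0.45 -0.47 -3.82] w 0.175 j6 1.32
now-axes [-0.1155 -0.0198 -0.0897] after-turn axes [-0.101  -0.0593 -0.0897] turn z rad -0.3613 dist 0.148
```

View pics/w8.png

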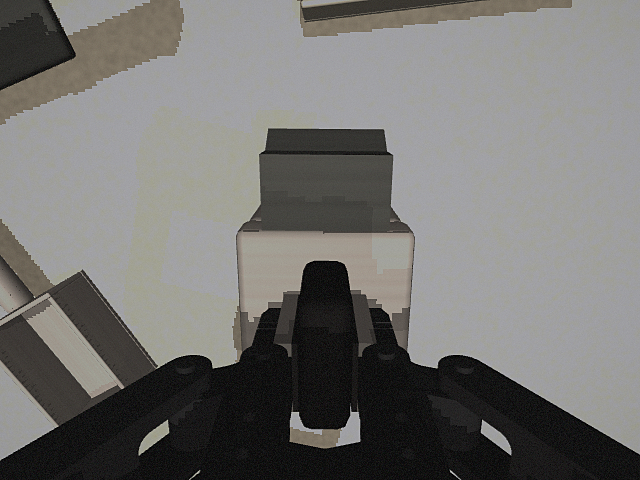

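Also full (about 4.2 N), and the grip sits about 1.2 mm off along x. This one goes to place 4.

```bash
python3 -m inch '0 0 -0.02 0 0 -0.09 1;0 0 -0.02 0 0 -0.09 1;0 0 -0.02 0 0 -0.09 1;0 0 -0.02 0 0 -0.09 1;0 0 -0.01 0 0 0 1;0 0 0 0 0 0 1'
python3 go.py .5238 .158 .30 -70.4
```

```text
time: 18.82
tool_pos: [0.4287, -0.0435, 0.3043]
tool_rot: [-0.001, 0.816, -0.578, 0.003]
contact_force: [-0.0, -0.3, -3.4]
gripper_width: 0.176
t 18.82 tcp [ 0.4287 -0.0435  0.3043] yaw -70.61 tilt [ 0.0052 -0.0014 -1.    ] F [-0.04 -0.29 -3.37] w 0.176 j6 0.96
now-axes [-0.1585 -0.1566  0.0043] after-turn axes [-0.1579 -0.1572  0.0043] turn z rad -0.0036 dist 0.223
```

```bash
python3 -m inch '-0.010 -0.01 0 0 0 -0.003 1;-0.02 -0.02 0 0 0 0 1;-0.024 -0.024 0 0 0 0 1;-0.024 -0.024 0 0 0 0 1;-0.024 -0.024 0 0 0 0 1;-0.024 -0.024 0 0 0 0 1;-0.02 -0.018 0.005 0 0 0 1;-0.012 -0.012 0.01 0 0 0 1;0 0 0.012 0 0 0 1;0 0 0.008 0 0 0 1'
python3 -m inch '0 0 0 0 0 0 1;0 0 0 0 0 0 1'
python3 go.py .5238 .158 .267 -70.4
```

```text
time: 19.65
tool_pos: [0.52, 0.1585, 0.2627]
tool_rot: [0.002, 0.818, -0.576, -0.002]
contact_force: [-1.0, -1.0, -5.1]
gripper_width: 0.182
time: 19.82
tool_pos: [0.5202, 0.1572, 0.2646]
tool_rot: [0.001, 0.817, -0.576, -0.001]
contact_force: [0.5, 0.3, -3.4]
gripper_width: 0.18
t 19.82 tcp [0.5202 0.1572 0.2646] yaw -70.4 tilt [-3.e-03 -8.e-04 -1.e+00] F [ 0.48  0.27 -3.36] w 0.18 j6 1.39
now-axes [ 0.0005 -0.0037 -0.0024] after-turn axes [ 0.0005 -0.0037 -0.0024] turn z rad 0.0001 dist 0.004
```

```bash
python3 -m inch '0 -0.0035 0 0 0 0 1;0 0 0 0 0 0 1;0 0 0 0 0 0 1'
python3 - <<'E'
from h import *
import go; go.info((.5238,.158,.267,-70.4))
c=cam('wrist');im=grab_frame('wrist');cv2.imwrite('pics/w9.png',im);np.savez('w9.npz',**c)
E
```

```text
time: 20.07
tool_pos: [0.5249, 0.1589, 0.2674]
tool_rot: [-0.001, 0.817, -0.576, 0.001]
contact_force: [-0.4, -0.5, -4.8]
gripper_width: 0.179
t 20.07 tcp [0.5249 0.1589 0.2674] yaw -70.36 tilt [ 1.7e-03  2.0e-04 -1.0e+00] F [-0.41 -0.49 -4.76] w 0.179 j6 1.39
now-axes [0.0005 0.0014 0.0004] after-turn axes [0.0005 0.0014 0.0004] turn z rad 0.0007 dist 0.001
```

View pics/w9.png

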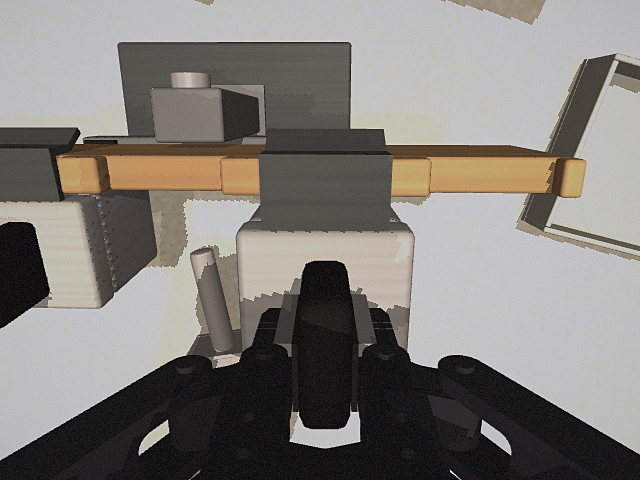

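Centred between the lands: the left land shows at columns 221–261 and the right at 391–431. Lowering.

```bash
python3 -m inch '0 0.0005 0.01 0 0 0 1;0 0 0.01 0 0 0 1;0 0 0.01 0 0 0 1;0 0 0.008 0 0 0 1;0 0 0 0 0 0 1;0 0 0 0 0 0 1'
python3 go.py .5238 .158 .201 -70.4
python3 -m inch '0 0 0.005 0 0 0 1;0 0 0.005 0 0 0 1;0 0 0.004 0 0 0 1;0 0 0.003 0 0 0 1;0 0 0 0 0 0 1;0 0 0 0 0 0 1'
python3 go.py .5238 .158 .201 -70.4
```

```text
time: 20.62
tool_pos: [0.5232, 0.1591, 0.2268]
tool_rot: [0.001, 0.818, -0.576, -0.001]
contact_force: [0.0, 0.3, -4.7]
gripper_width: 0.177
t 20.62 tcp [0.5232 0.1591 0.2268] yaw -70.3 tilt [-2.5e-03 -4.0e-04 -1.0e+00] F [ 0.04  0.26 -4.74] w 0.177 j6 1.39
now-axes [ 0.0012 -0.0002  0.0258] after-turn axes [ 0.0012 -0.0002  0.0258] turn z rad 0.0017 dist 0.026
time: 21.12
tool_pos: [0.5238, 0.1591, 0.211]
tool_rot: [0.0, 0.818, -0.576, -0.0]
contact_force: [0.0, -0.5, -4.1]
gripper_width: 0.178
t 21.12 tcp [0.5238 0.1591 0.211 ] yaw -70.3 tilt [-6.e-04 -1.e-04 -1.e+00] F [ 0.03 -0.54 -4.11] w 0.178 j6 1.39
now-axes [0.0011 0.0004 0.01  ] after-turn axes [0.0011 0.0004 0.01  ] turn z rad 0.0017 dist 0.01
```

```bash
python3 -m inch '0 0 0.002 0 0 0 1;0 0 0.002 0 0 0 1;0 0 0.0015 0 0 0 1;0 0 0.0015 0 0 0 1;0 0 0.001 0 0 0 1;0 0 0.001 0 0 0 1;0 0 0 0 0 0 1;0 0 0 0 0 0 1'
python3 go.py
python3 -m inch '0 0 0.0005 0 0 0 1;0 0 0.0005 0 0 0 1;0 0 0.0005 0 0 0 1;0 0 0 0 0 0 1;0 0 0 0 0 0 1;0 0 0 0 0 0 1;0 0 0 0 0 0 1'
python3 go.py
```

```text
time: 21.78
tool_pos: [0.5244, 0.1592, 0.2028]
tool_rot: [-0.0, 0.818, -0.576, 0.0]
contact_force: [0.5, -1.3, -1.4]
gripper_width: 0.178
t 21.78 tcp [0.5244 0.1592 0.2028] yaw -70.31 tilt [ 1.3e-03  2.0e-04 -1.0e+00] F [ 0.48 -1.33 -1.42] w 0.178 j6 1.39
time: 22.37
tool_pos: [0.5244, 0.1591, 0.2014]
tool_rot: [-0.0, 0.818, -0.576, 0.001]
contact_force: [1.9, -2.6, 1.2]
gripper_width: 0.186
t 22.37 tcp [0.5244 0.1591 0.2014] yaw -70.31 tilt [ 1.3e-03 -1.0e-04 -1.0e+00] F [ 1.87 -2.63  1.16] w 0.186 j6 1.39
```

```bash
python3 -m inch '0 0 0 0 0 0 0.4;0 0 0 0 0 0 0.4;0 0 0 0 0 0 0.4;0 0 0 0 0 0 0.4;0 0 0 0 0 0 0.4'
python3 -m inch '0 0 -0.01 0 0 0 0.4;0 0 -0.015 0 0 0 0.4;0 0 -0.02 0 0 0 0.4;0 0 -0.02 0 0 0 0.4;0 0 -0.02 0 0 0 0.4;0 0 -0.02 0 0 0 0.4;0 0 0 0 0 0 0.4'
python3 -c "
import go;go.info((.38,-.33,.29,-82))
import cv2;from plant import *;cv2.imwrite('pics/w10.png',grab_frame('wrist'));cv2.imwrite('pics/s10.png',grab_frame('scene'));cv2.imwrite('pics/d10.png',grab_frame('side'))"
```

```text
time: 22.78
tool_pos: [0.5236, 0.1594, 0.2004]
tool_rot: [0.0, 0.818, -0.576, -0.0]
contact_force: [-0.0, 0.6, 0.3]
gripper_width: 0.603
time: 23.37
tool_pos: [0.5258, 0.1596, 0.3121]
tool_rot: [-0.003, 0.818, -0.576, 0.003]
contact_force: [0.3, -0.2, 1.5]
gripper_width: 0.604
t 23.37 tcp [0.5258 0.1596 0.3121] yaw -70.29 tilt [ 0.0089  0.0016 -1.    ] F [ 0.32 -0.17  1.48] w 0.604 j6 1.39
now-axes [0.4118 0.3024 0.0221] after-turn axes [0.4645 0.2125 0.0221] turn z rad 0.2043 dist 0.511
```

View pics/w10.png

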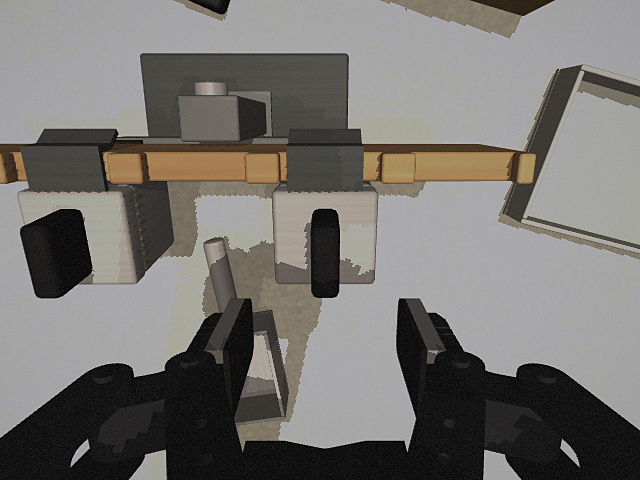

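View pics/d10.png

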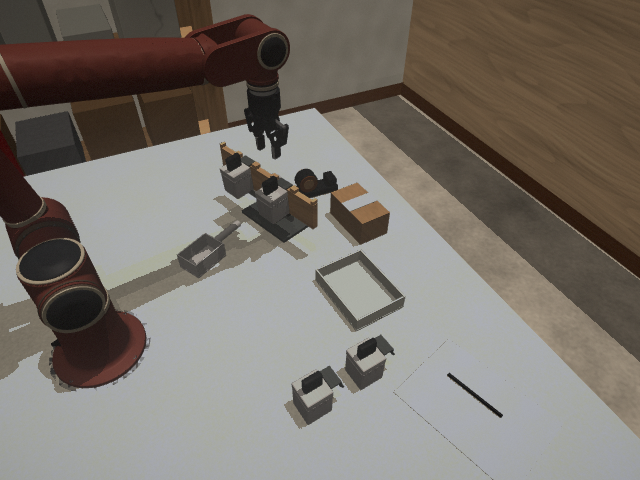

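Two now hang with the rail level. The remaining two stand where they were, at (312,381) and (367,348) in the side view. Moving to look at A.

```bash
python3 -m inch '0.015 0.010 0 0 0 0.05 0;0.025 0.018 0 0 0 0.05 0;0.03 0.025 0 0 0 0.05 0;0.032 0.025 0 0 0 0.05 0;0.034 0.022 0 0 0 0 0;0.034 0.022 0 0 0 0 0;0.034 0.022 0 0 0 0 0;0.034 0.022 0 0 0 0 0;0.034 0.022 0 0 0 0 0;0.034 0.022 0 0 0 0 0'
python3 go.py .37 -.34 .26 -82
```

```text
time: 24.35
tool_pos: [0.3711, -0.1806, 0.304]
tool_rot: [0.0, 0.756, -0.654, -0.001]
contact_force: [1.2, -0.3, 0.3]
gripper_width: 1.002
t 24.35 tcp [ 0.3711 -0.1806  0.304 ] yaw -81.74 tilt [-0.0019  0.0015 -1.    ] F [ 1.16 -0.25  0.31] w 1.002 j6 0.79
now-axes [0.1576 0.0239 0.044 ] after-turn axes [0.1577 0.0232 0.044 ] turn z rad 0.0045 dist 0.165
```

```bash
python3 -m inch '0.034 0.005 0.008 0 0 0.004 0;0.034 0.005 0.008 0 0 0 0;0.034 0.005 0.008 0 0 0 0;0.03 0.005 0.008 0 0 0 0;0.022 0.003 0.008 0 0 0 0;0 0 0 0 0 0 0;0 0 0 0 0 0 0;0 0 0 0 0 0 0'
python3 - <<'E'
from h import *
import go; go.info((.398,-.3576,.20,-82))
c=cam('wrist');im=grab_frame('wrist');cv2.imwrite('pics/w11.png',im);np.savez('w11.npz',**c)
E
```

```text
time: 25.02
tool_pos: [0.3714, -0.3345, 0.2647]
tool_rot: [-0.0, 0.755, -0.656, -0.001]
contact_force: [0.0, -0.0, -0.4]
gripper_width: 1.0
t 25.02 tcp [ 0.3714 -0.3345  0.2647] yaw -81.98 tilt [-0.0012  0.002  -1.    ] F [ 0.02 -0.01 -0.4 ] w 1.0 j6 0.55
now-axes [ 0.0266 -0.0232  0.0647] after-turn axes [ 0.0266 -0.0232  0.0647] turn z rad 0.0003 dist 0.074
```

View pics/w11.png

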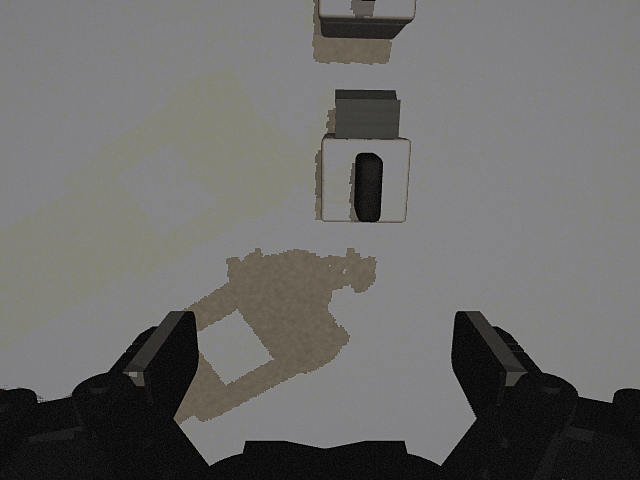

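Run:
```python
from lid import *
c=dict(np.load('w11.npz'));t=lid(c,[(323,138),(411,139),(406.5,222),(322.5,221)])
import go;go.info((t[0],t[1],.091,-82))
```

```text
ctr [ 0.3973 -0.3604] size [0.0623 0.0644] yaw x 7.9 yaw y-90 7.4
t 25.07 tcp [ 0.3716 -0.3344  0.2654] yaw -81.94 tilt [-4.e-04  9.e-04 -1.e+00] F [-0.31 -0.21  0.3 ] w 1.001 j6 0.55
now-axes [ 0.0293 -0.0217  0.1744] after-turn axes [ 0.0293 -0.0217  0.1744] turn z rad 0.001 dist 0.178
```

```bash
python3 -m inch '0.007 -0.0055 0.015 0 0 0.005 0;0.007 -0.0055 0.015 0 0 0 0;0.007 -0.0055 0.015 0 0 0 0;0.007 -0.0055 0.015 0 0 0 0;0 0 0.01 0 0 0 0;0 0 0 0 0 0 0;0 0 0 0 0 0 0'
python3 go.py .3973 -.3604 .091 -82.3
```

```text
time: 25.65
tool_pos: [0.3971, -0.3591, 0.1957]
tool_rot: [-0.0, 0.753, -0.657, -0.0]
contact_force: [-0.6, 0.6, 0.2]
gripper_width: 1.0
t 25.65 tcp [ 0.3971 -0.3591  0.1957] yaw -82.22 tilt [-6.e-04  7.e-04 -1.e+00] F [-0.55  0.63  0.17] w 1.0 j6 0.56
now-axes [ 0.0013 -0.      0.1047] after-turn axes [ 0.0013 -0.      0.1047] turn z rad 0.0014 dist 0.105
```

```bash
python3 -m inch '0.0012 0 0.018 0 0 0 0;0 0 0.018 0 0 0 0;0 0 0.018 0 0 0 0;0 0 0.018 0 0 0 0;0 0 0.013 0 0 0 0;0 0 0.01 0 0 0 0;0 0 0.006 0 0 0 0;0 0 0.0035 0 0 0 0;0 0 0 0 0 0 0;0 0 0 0 0 0 0'
python3 go.py .3973 -.3604 .091 -82.3
python3 -m inch '0 0 0 0 0 0 1;0 0 0 0 0 0 1;0 0 0 0 0 0 1;0 0 0 0 0 0 1;0 0 0 0 0 0 1;0 0 0 0 0 0 1;0 0 0 0 0 0 1;0 0 0 0 0 0 1'
python3 go.py
python3 -m inch '0 0 -0.005 0 0 0 1;0 0 -0.01 0 0 0 1;0 0 -0.02 0 0 0 1;0 0 -0.02 0 0 0 1;0 0 -0.02 0 0 0 1;0 0 -0.02 0 0 0 1;0 0 -0.02 0 0 0 1;0 0 -0.005 0 0 0 1;0 0 0 0 0 0 1;0 0 0 0 0 0 1'
python3 go.py;python3 -m inch '0 0 0 0 0 0 1;0 0 0 0 0 0 1'; python3 -m inch '0 0 0 0 0 0 1;0 0 0 0 0 0 1'
python3 -c "
import go;go.info()
import cv2;from plant import *;cv2.imwrite('pics/w12.png',grab_frame('wrist'))"
```

```text
time: 26.48
tool_pos: [0.3977, -0.3617, 0.0921]
tool_rot: [0.0, 0.753, -0.658, 0.001]
contact_force: [-0.2, -0.8, 0.5]
gripper_width: 0.996
t 26.48 tcp [ 0.3977 -0.3617  0.0921] yaw -82.27 tilt [ 8.e-04 -9.e-04 -1.e+00] F [-0.2  -0.8   0.49] w 0.996 j6 0.56
now-axes [-0.0013  0.0003  0.0011] after-turn axes [-0.0013  0.0003  0.0011] turn z rad 0.0005 dist 0.002
time: 27.15
tool_pos: [0.3975, -0.3614, 0.0915]
tool_rot: [-0.0, 0.753, -0.658, 0.0]
contact_force: [-0.7, 0.8, 1.4]
gripper_width: 0.181
t 27.15 tcp [ 0.3975 -0.3614  0.0915] yaw -82.27 tilt [ 2.e-04 -2.e-04 -1.e+00] F [-0.7   0.85  1.36] w 0.181 j6 0.56
time: 27.98
tool_pos: [0.3972, -0.3611, 0.211]
tool_rot: [-0.0, 0.753, -0.658, -0.0]
contact_force: [-0.7, 0.2, -1.6]
gripper_width: 0.176
t 27.98 tcp [ 0.3972 -0.3611  0.211 ] yaw -82.28 tilt [-2.e-04  2.e-04 -1.e+00] F [-0.72  0.21 -1.59] w 0.176 j6 0.56
time: 28.15
tool_pos: [0.3967, -0.3606, 0.2094]
tool_rot: [-0.0, 0.753, -0.658, -0.002]
contact_force: [-0.5, -0.3, -1.3]
gripper_width: 0.178
time: 28.32
tool_pos: [0.3971, -0.3609, 0.2102]
tool_rot: [-0.0, 0.753, -0.658, -0.001]
contact_force: [-0.3, 0.0, -1.1]
gripper_width: 0.175
t 28.32 tcp [ 0.3971 -0.3609  0.2102] yaw -82.28 tilt [-0.0012  0.0014 -1.    ] F [-0.29  0.01 -1.09] w 0.175 j6 0.56
```

View pics/w12.png

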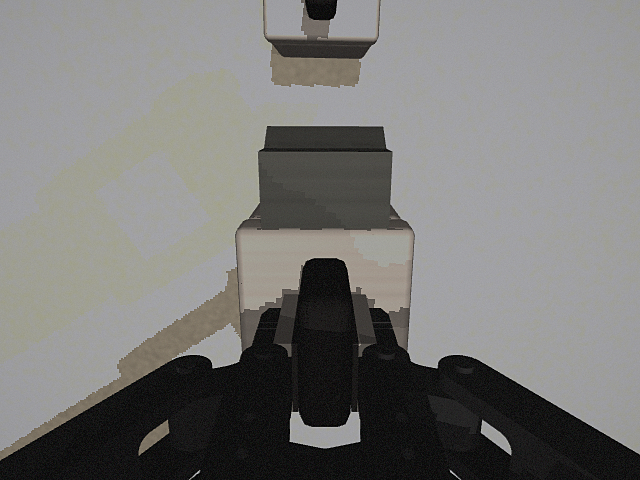

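Empty (about 1.2 N). Taking it to the basket's -y slot.

```bash
python3 -m inch '0 0 -0.02 0 0 0.03 1;0 0 -0.02 0 0 0 1;0 0 -0.015 0 0 0 1;0 0 0 0 0 0 1'
python3 go.py .60 -.168 .265 -84.5
```

```text
time: 28.7
tool_pos: [0.3986, -0.3627, 0.2704]
tool_rot: [0.0, 0.743, -0.669, 0.003]
contact_force: [0.8, 0.7, -0.3]
gripper_width: 0.179
t 28.7 tcp [ 0.3986 -0.3627  0.2704] yaw -84.0 tilt [ 0.0043 -0.0052 -1.    ] F [ 0.78  0.72 -0.26] w 0.179 j6 0.59
now-axes [-0.1725 -0.2207  0.0054] after-turn axes [-0.1745 -0.2192  0.0054] turn z rad 0.0088 dist 0.28
```

```bash
python3 -m inch '-0.011 -0.014 0 0 0 0.009 1;-0.02 -0.026 0 0 0 0 1;-0.023 -0.03 0 0 0 0 1;-0.024 -0.03 0 0 0 0 1;-0.024 -0.03 0 0 0 0 1;-0.024 -0.03 0 0 0 0 1;-0.022 -0.028 0 0 0 0 1;-0.016 -0.02 0 0 0 0 1;-0.009 -0.011 0 0 0 0 1;0 0 0 0 0 0 1'
python3 -m inch '0 0 0 0 0 0 1;0 0 0 0 0 0 1'
python3 - <<'E'
from h import *
import go; go.info((.64,-.168,.2,-84.5))
c=cam('wrist');im=grab_frame('wrist');cv2.imwrite('pics/w13.png',im);np.savez('w13.npz',**c)
E
```

```text
time: 29.53
tool_pos: [0.5997, -0.1659, 0.2647]
tool_rot: [0.0, 0.741, -0.671, -0.001]
contact_force: [-0.1, -1.0, -0.2]
gripper_width: 0.177
time: 29.7
tool_pos: [0.5979, -0.1689, 0.2657]
tool_rot: [0.001, 0.74, -0.673, -0.0]
contact_force: [0.3, 0.4, -1.4]
gripper_width: 0.18
t 29.7 tcp [ 0.5979 -0.1689  0.2657] yaw -84.57 tilt [-1.3e-03 -3.0e-04 -1.0e+00] F [ 0.27  0.4  -1.42] w 0.18 j6 1.08
now-axes [ 0.0031 -0.042   0.0657] after-turn axes [ 0.0031 -0.042   0.0657] turn z rad -0.0012 dist 0.078
```

View pics/w13.png

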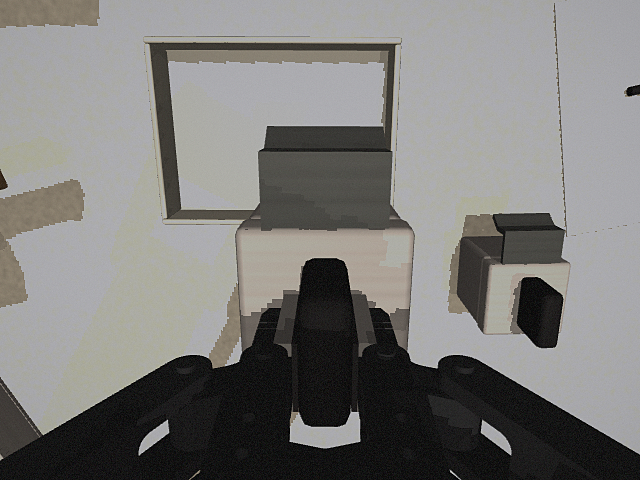

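Run:
```python
from lid import *
c=dict(np.load('w13.npz'));t=lid(c,[(144,38),(402,39),(395,223),(162,223)],.045)
```

```text
ctr [ 0.6464 -0.1231] size [0.1465 0.2003] yaw x 5.4 yaw y-90 5.4
```

```bash
python3 -m inch '0.001 -0.012 0 0 0 0 1;0.001 -0.016 0.003 0 0 0 1;0.001 -0.016 0.015 0 0 0 1;0 0 0.02 0 0 0 1;0 0 0.02 0 0 0 1;0 0 0.02 0 0 0 1;0 0 0.015 0 0 0 1;0 0 0.01 0 0 0 1;0 0 0 0 0 0 1;0 0 0 0 0 0 1'
python3 go.py .6428 -.1697 .096 -84.6
```

```text
time: 30.58
tool_pos: [0.6425, -0.1673, 0.1633]
tool_rot: [0.0, 0.74, -0.673, -0.0]
contact_force: [0.8, 0.5, -0.9]
gripper_width: 0.178
t 30.58 tcp [ 0.6425 -0.1673  0.1633] yaw -84.55 tilt [-4.e-04  1.e-04 -1.e+00] F [ 0.77  0.53 -0.91] w 0.178 j6 1.11
now-axes [ 0.0025 -0.0001  0.0673] after-turn axes [ 0.0025 -0.0001  0.0673] turn z rad 0.0008 dist 0.067
```

```bash
python3 -m inch '0.0025 0 0.012 0 0 0 1;0 0 0.015 0 0 0 1;0 0 0.015 0 0 0 1;0 0 0.01 0 0 0 1;0 0 0.006 0 0 0 1;0 0 0.004 0 0 0 1;0 0 0 0 0 0 1;0 0 0 0 0 0 1'
python3 go.py .6428 -.1697 .096 -84.6
python3 -m inch '0 0 0.002 0 0 0 1;0 0 0.002 0 0 0 1;0 0 0.0015 0 0 0 1;0 0 0 0 0 0 1;0 0 0 0 0 0 1'
python3 go.py .6428 -.1697 .096 -84.6
```

```text
time: 31.25
tool_pos: [0.6432, -0.1693, 0.1013]
tool_rot: [-0.0, 0.74, -0.672, 0.0]
contact_force: [0.1, -0.2, -0.2]
gripper_width: 0.174
t 31.25 tcp [ 0.6432 -0.1693  0.1013] yaw -84.5 tilt [ 1.e-04 -0.e+00 -1.e+00] F [ 0.07 -0.24 -0.22] w 0.174 j6 1.11
now-axes [0.0004 0.0004 0.0053] after-turn axes [0.0004 0.0004 0.0053] turn z rad 0.0017 dist 0.005
time: 31.67
tool_pos: [0.6436, -0.1694, 0.0965]
tool_rot: [-0.0, 0.74, -0.672, 0.001]
contact_force: [0.4, 1.2, 1.0]
gripper_width: 0.179
t 31.67 tcp [ 0.6436 -0.1694  0.0965] yaw -84.5 tilt [ 1.3e-03 -4.0e-04 -1.0e+00] F [0.4  1.22 0.97] w 0.179 j6 1.11
now-axes [0.0003 0.0008 0.0005] after-turn axes [0.0003 0.0008 0.0005] turn z rad 0.0017 dist 0.001
```

```bash
python3 -m inch '0 0 0 0 0 0 0.4;0 0 0 0 0 0 0.4;0 0 0 0 0 0 0.4;0 0 0 0 0 0 0.4;0 0 0 0 0 0 0.4'
python3 -m inch '0 0 -0.01 0 0 0 0.4;0 0 -0.02 0 0 0 0.4;0 0 -0.03 0 0 0 0;0 0 -0.03 0 0 0 0;0 0 -0.03 0 0 0 0;0 0 -0.03 0 0 0 0;0 0 -0.02 0 0 0 0'
python3 - <<'E'
from h import *
import go
go.info((.51,-.32,.265,-82.2));cv2.imwrite('pics/d14.png',grab_frame('side'));cv2.imwrite('pics/w14.png',grab_frame('wrist'))
E
```

```text
time: 32.08
tool_pos: [0.643, -0.1693, 0.0957]
tool_rot: [0.0, 0.74, -0.672, -0.0]
contact_force: [-0.3, 0.0, 0.2]
gripper_width: 0.6
time: 32.67
tool_pos: [0.6439, -0.1696, 0.2709]
tool_rot: [-0.001, 0.74, -0.672, 0.002]
contact_force: [0.6, -0.8, 0.8]
gripper_width: 1.001
t 32.67 tcp [ 0.6439 -0.1696  0.2709] yaw -84.51 tilt [ 0.0049 -0.0019 -1.    ] F [ 0.63 -0.77  0.76] w 1.001 j6 1.11
now-axes [0.1369 0.1477 0.0059] after-turn axes [0.1308 0.1531 0.0059] turn z rad -0.0403 dist 0.201
```

View pics/w14.png

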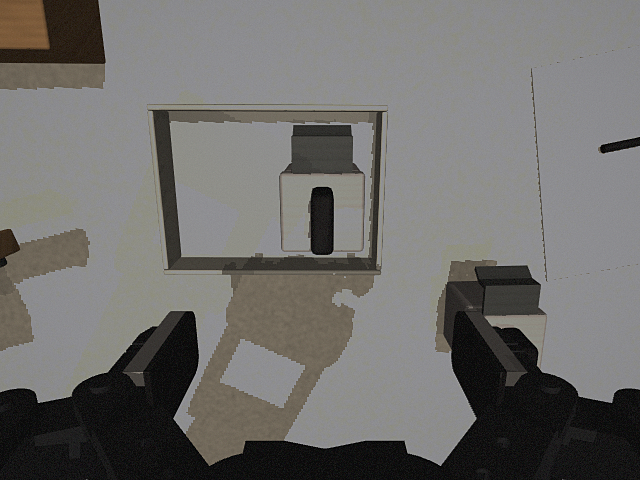

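View pics/d14.png

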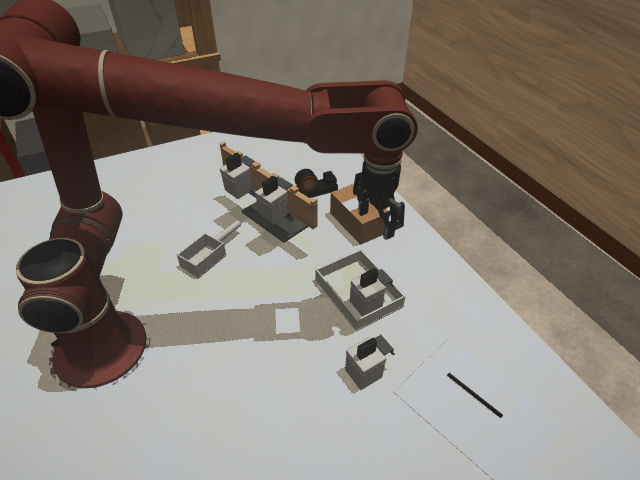

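A stands upright in the basket. Now B, the last one, still at (367,348) in the side view.

```bash
python3 -m inch '0.013 0.014 0 0 0 -0.04 0;0.018 0.021 0 0 0 0 0;0.022 0.026 0 0 0 0 0;0.024 0.028 0 0 0 0 0;0.022 0.026 0 0 0 0 0;0.018 0.021 0 0 0 0 0;0.012 0.014 0 0 0 0 0;0 0 0 0 0 0 0;0 0 0 0 0 0 0;0 0 0 0 0 0 0'
python3 - <<'E'
from h import *
import go; go.info((.539,-.338,.20,-82.2))
c=cam('wrist');im=grab_frame('wrist');cv2.imwrite('pics/w15.png',im);np.savez('w15.npz',**c)
E
```

```text
time: 33.6
tool_pos: [0.5114, -0.3163, 0.2651]
tool_rot: [-0.0, 0.754, -0.657, -0.001]
contact_force: [0.6, 0.5, -0.4]
gripper_width: 0.999
t 33.6 tcp [ 0.5114 -0.3163  0.2651] yaw -82.21 tilt [-6.0e-04  1.1e-03 -1.0e+00] F [ 0.6   0.48 -0.41] w 0.999 j6 0.76
now-axes [ 0.0253 -0.0244  0.0651] after-turn axes [ 0.0253 -0.0244  0.0651] turn z rad -0.0001 dist 0.074
```

View pics/w15.png

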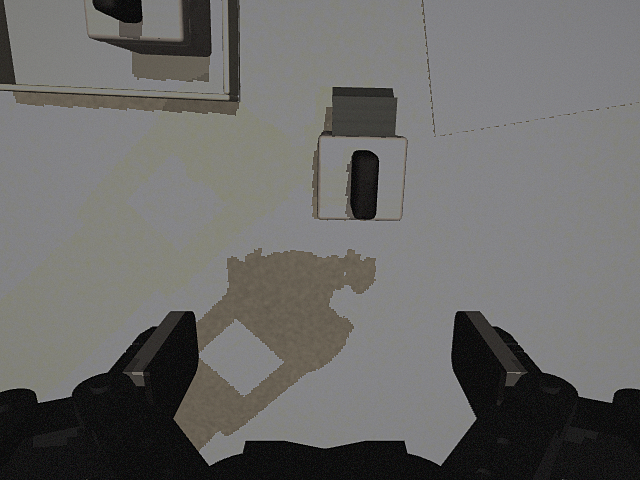

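Run:
```python
from lid import *
c=dict(np.load('w15.npz'));t=lid(c,[(319,135.5),(407.5,137),(403,220.5),(319,219)])
import go;go.info((t[0],t[1],.091,-82.2))
```

```text
ctr [ 0.5383 -0.3396] size [0.0626 0.0646] yaw x 7.7 yaw y-90 6.9
t 33.65 tcp [ 0.5117 -0.316   0.2652] yaw -82.16 tilt [-5.e-04  9.e-04 -1.e+00] F [-0.16  0.32 -0.83] w 0.999 j6 0.76
now-axes [ 0.027  -0.0232  0.1742] after-turn axes [ 0.027  -0.0232  0.1742] turn z rad 0.0006 dist 0.178
```

```bash
python3 -m inch '0.0067 -0.0058 0.015 0 0 0.005 0;0.0067 -0.0058 0.015 0 0 0 0;0.0067 -0.0058 0.015 0 0 0 0;0.0067 -0.0058 0.015 0 0 0 0;0 0 0.01 0 0 0 0;0 0 0 0 0 0 0;0 0 0 0 0 0 0'
python3 go.py .5383 -.3396 .091 -82.5
```

```text
time: 34.23
tool_pos: [0.5378, -0.3393, 0.195]
tool_rot: [-0.0, 0.752, -0.659, -0.001]
contact_force: [0.3, 0.9, -0.1]
gripper_width: 0.997
t 34.23 tcp [ 0.5378 -0.3393  0.195 ] yaw -82.44 tilt [-0.0015  0.0013 -1.    ] F [ 0.33  0.87 -0.1 ] w 0.997 j6 0.76
now-axes [ 0.0003 -0.0005  0.104 ] after-turn axes [ 0.0003 -0.0005  0.104 ] turn z rad 0.0011 dist 0.104
```

```bash
python3 -m inch '0 0 0.018 0 0 0 0;0 0 0.018 0 0 0 0;0 0 0.018 0 0 0 0;0 0 0.018 0 0 0 0;0 0 0.013 0 0 0 0;0 0 0.01 0 0 0 0;0 0 0.006 0 0 0 0;0 0 0.0025 0 0 0 0;0 0 0 0 0 0 0;0 0 0 0 0 0 0'
python3 go.py .5383 -.3396 .091 -82.5
python3 -m inch '0 0 0 0 0 0 1;0 0 0 0 0 0 1;0 0 0 0 0 0 1;0 0 0 0 0 0 1;0 0 0 0 0 0 1;0 0 0 0 0 0 1;0 0 0 0 0 0 1;0 0 0 0 0 0 1'
python3 go.py
python3 -m inch '0 0 -0.005 0 0 0 1;0 0 -0.01 0 0 0 1;0 0 -0.02 0 0 0 1;0 0 -0.02 0 0 0 1;0 0 -0.02 0 0 0 1;0 0 -0.02 0 0 0 1;0 0 -0.02 0 0 0 1;0 0 -0.005 0 0 0 1;0 0 0 0 0 0 1;0 0 0 0 0 0 1'
python3 go.py;python3 -m inch '0 0 0 0 0 0 1;0 0 0 0 0 0 1'; python3 -m inch '0 0 0 0 0 0 1;0 0 0 0 0 0 1'
python3 -c "
import go;go.info((.49,.16,.30,-70.4))
import cv2;from plant import *;cv2.imwrite('pics/w16.png',grab_frame('wrist'))"
```

```text
time: 35.07
tool_pos: [0.5384, -0.3408, 0.0933]
tool_rot: [-0.0, 0.752, -0.659, 0.001]
contact_force: [0.4, 0.3, 0.1]
gripper_width: 1.002
t 35.07 tcp [ 0.5384 -0.3408  0.0933] yaw -82.5 tilt [ 1.2e-03 -9.0e-04 -1.0e+00] F [0.37 0.32 0.09] w 1.002 j6 0.76
now-axes [-0.0012 -0.0001  0.0023] after-turn axes [-0.0012 -0.0001  0.0023] turn z rad -0.0001 dist 0.003
time: 35.73
tool_pos: [0.5379, -0.3403, 0.0925]
tool_rot: [-0.0, 0.752, -0.659, -0.0]
contact_force: [-0.3, 0.6, 1.4]
gripper_width: 0.179
t 35.73 tcp [ 0.5379 -0.3403  0.0925] yaw -82.51 tilt [ 1.e-04  1.e-04 -1.e+00] F [-0.28  0.64  1.43] w 0.179 j6 0.76
time: 36.57
tool_pos: [0.5375, -0.3402, 0.2115]
tool_rot: [0.0, 0.752, -0.659, -0.0]
contact_force: [-0.3, 0.0, -4.3]
gripper_width: 0.177
t 36.57 tcp [ 0.5375 -0.3402  0.2115] yaw -82.51 tilt [-8.e-04  6.e-04 -1.e+00] F [-0.32  0.01 -4.26] w 0.177 j6 0.76
time: 36.73
tool_pos: [0.5369, -0.3397, 0.2099]
tool_rot: [0.0, 0.752, -0.659, -0.002]
contact_force: [0.2, -0.9, -5.0]
gripper_width: 0.176
time: 36.9
tool_pos: [0.5374, -0.3401, 0.211]
tool_rot: [0.0, 0.752, -0.659, -0.001]
contact_force: [0.1, 0.1, -4.3]
gripper_width: 0.179
t 36.9 tcp [ 0.5374 -0.3401  0.211 ] yaw -82.51 tilt [-0.0015  0.0013 -1.    ] F [ 0.1   0.14 -4.31] w 0.179 j6 0.76
now-axes [-0.502  -0.0182 -0.089 ] after-turn axes [-0.487  -0.1231 -0.089 ] turn z rad -0.2113 dist 0.51
```

View pics/w16.png

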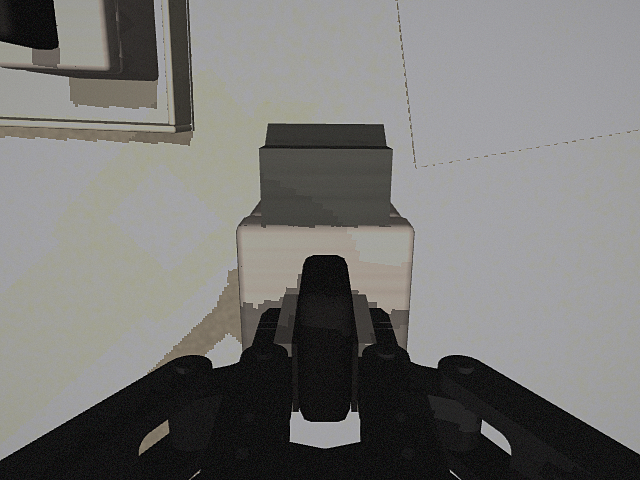

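Full (about 4.3 N). That makes three full and one empty, so this odd one goes in the middle. I'm routing it in front of the hung canisters.

```bash
python3 -m inch '0 0 -0.02 0 0 -0.07 1;0 0 -0.02 0 0 -0.07 1;0 0 -0.02 0 0 -0.07 1;0 0 -0.02 0 0 0 1;0 0 -0.012 0 0 0 1;0 0 0 0 0 0 1'
python3 go.py .4155 .2028 .30 -70.4
```

```text
time: 37.45
tool_pos: [0.539, -0.3413, 0.3085]
tool_rot: [0.0, 0.817, -0.577, 0.003]
contact_force: [0.4, 0.2, -3.4]
gripper_width: 0.18
t 37.45 tcp [ 0.539  -0.3413  0.3085] yaw -70.48 tilt [ 0.0052 -0.0042 -1.    ] F [ 0.44  0.24 -3.35] w 0.18 j6 0.55
now-axes [-0.5541 -0.0654  0.0085] after-turn axes [-0.554  -0.0662  0.0085] turn z rad -0.0015 dist 0.558
```

```bash
python3 -m inch '-0.018 -0.002 0 0 0 0 1;-0.032 -0.004 0 0 0 0 1;-0.038 -0.0045 0 0 0 0 1;-0.038 -0.0045 0 0 0 0 1;-0.038 -0.0045 0 0 0 0 1;-0.038 -0.0045 0 0 0 0 1;-0.038 -0.0045 0 0 0 0 1;-0.038 -0.0045 0 0 0 0 1;-0.038 -0.0045 0 0 0 0 1;-0.038 -0.0045 0 0 0 0 1'
python3 -m inch '-0.038 -0.0045 0 0 0 0 1;-0.038 -0.0045 0 0 0 0 1;-0.038 -0.0045 0 0 0 0 1;-0.038 -0.0045 0 0 0 0 1;-0.03 -0.0035 0 0 0 0 1;-0.015 -0.002 0 0 0 0 1;0 0 0 0 0 0 1;0 0 0 0 0 0 1;0 0 0 0 0 0 1'
python3 go.py .4956 .2313 .30 -70.4
```

```text
time: 38.28
tool_pos: [0.4578, 0.0089, 0.3026]
tool_rot: [0.0, 0.817, -0.577, -0.001]
contact_force: [0.2, 0.3, -4.3]
gripper_width: 0.179
time: 39.03
tool_pos: [0.4152, 0.2002, 0.3033]
tool_rot: [0.001, 0.817, -0.577, -0.0]
contact_force: [0.0, -0.5, -4.9]
gripper_width: 0.18
t 39.03 tcp [0.4152 0.2002 0.3033] yaw -70.5 tilt [-0.0013 -0.0011 -1.    ] F [ 0.03 -0.52 -4.87] w 0.18 j6 1.52
now-axes [-0.0025 -0.0861  0.0033] after-turn axes [-0.0024 -0.0862  0.0033] turn z rad -0.0017 dist 0.086
```

```bash
python3 -m inch '-0.001 -0.01 0 0 0 0 1;-0.001 -0.014 0 0 0 0 1;-0.0005 -0.016 0 0 0 0 1;0 -0.016 0 0 0 0 1;0 -0.014 0 0 0 0 1;0 -0.010 0.005 0 0 0 1;0 -0.006 0.01 0 0 0 1;0 0 0.012 0 0 0 1;0 0 0.008 0 0 0 1;0 0 0 0 0 0 1'
python3 -m inch '0 0 0 0 0 0 1;0 0 0 0 0 0 1'
python3 - <<'E'
from h import *
import go; go.info((.4956,.2313,.265,-70.4))
c=cam('wrist');im=grab_frame('wrist');cv2.imwrite('pics/w17.png',im);np.savez('w17.npz',**c)
E
```

```text
time: 39.87
tool_pos: [0.4938, 0.2308, 0.2652]
tool_rot: [0.003, 0.817, -0.577, -0.002]
contact_force: [0.5, -0.1, -5.4]
gripper_width: 0.178
time: 40.03
tool_pos: [0.4954, 0.2317, 0.2695]
tool_rot: [-0.0, 0.817, -0.577, 0.0]
contact_force: [0.2, 0.9, -3.5]
gripper_width: 0.178
t 40.03 tcp [0.4954 0.2317 0.2695] yaw -70.48 tilt [ 3.e-04  1.e-04 -1.e+00] F [ 0.24  0.88 -3.54] w 0.178 j6 1.53
now-axes [ 0.0005 -0.0001  0.0045] after-turn axes [ 0.0005 -0.0001  0.0045] turn z rad -0.0014 dist 0.005
```

View pics/w17.png

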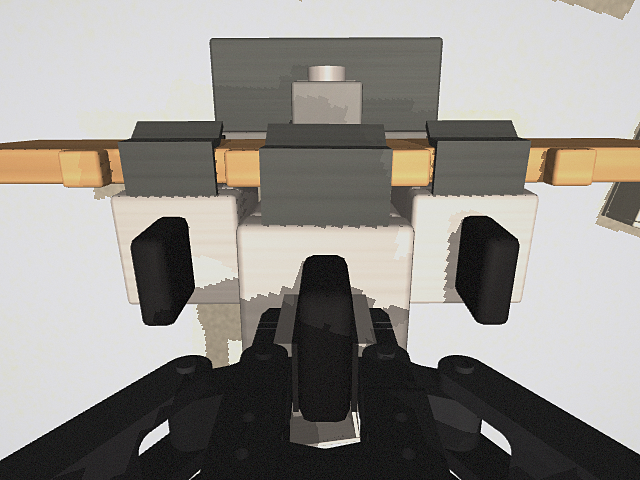

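Symmetric between the two hung canisters and the lands, and the rail looks level. Lowering.

```bash
python3 -m inch '0 0 0.01 0 0 0 1;0 0 0.012 0 0 0 1;0 0 0.012 0 0 0 1;0 0 0.008 0 0 0 1;0 0 0 0 0 0 1;0 0 0 0 0 0 1'
python3 go.py .4956 .2313 .2025 -70.4
python3 -m inch '0 0 0.005 0 0 0 1;0 0 0.005 0 0 0 1;0 0 0.004 0 0 0 1;0 0 0.003 0 0 0 1;0 0 0 0 0 0 1;0 0 0 0 0 0 1'
python3 go.py .4956 .2313 .2025 -70.4
```

```text
time: 40.58
tool_pos: [0.4949, 0.2317, 0.2258]
tool_rot: [0.001, 0.817, -0.577, -0.001]
contact_force: [-0.3, -0.5, -3.4]
gripper_width: 0.18
t 40.58 tcp [0.4949 0.2317 0.2258] yaw -70.47 tilt [-2.5e-03 -8.0e-04 -1.0e+00] F [-0.33 -0.49 -3.38] w 0.18 j6 1.53
now-axes [ 0.0006 -0.0005  0.0233] after-turn axes [ 0.0006 -0.0005  0.0233] turn z rad -0.0012 dist 0.023
time: 41.08
tool_pos: [0.4955, 0.2318, 0.21]
tool_rot: [0.0, 0.817, -0.577, -0.0]
contact_force: [-0.4, -0.7, -4.2]
gripper_width: 0.177
t 41.08 tcp [0.4955 0.2318 0.21  ] yaw -70.48 tilt [-4.e-04 -1.e-04 -1.e+00] F [-0.44 -0.71 -4.16] w 0.177 j6 1.53
now-axes [0.0005 0.0001 0.0075] after-turn axes [0.0005 0.0001 0.0075] turn z rad -0.0014 dist 0.008
```

```bash
python3 -m inch '0 0 0.002 0 0 0 1;0 0 0.002 0 0 0 1;0 0 0.0015 0 0 0 1;0 0 0.001 0 0 0 1;0 0 0.0005 0 0 0 1;0 0 0 0 0 0 1;0 0 0 0 0 0 1'
python3 go.py
python3 -m inch '0 0 0.0005 0 0 0 1;0 0 0.0005 0 0 0 1;0 0 0 0 0 0 1;0 0 0 0 0 0 1'
python3 go.py
```

```text
time: 41.67
tool_pos: [0.4956, 0.2319, 0.2033]
tool_rot: [0.0, 0.817, -0.577, -0.0]
contact_force: [-0.5, -0.6, -3.5]
gripper_width: 0.175
t 41.67 tcp [0.4956 0.2319 0.2033] yaw -70.48 tilt [-0. -0. -1.] F [-0.49 -0.65 -3.46] w 0.175 j6 1.53
time: 42.0
tool_pos: [0.4957, 0.2319, 0.2025]
tool_rot: [-0.0, 0.817, -0.577, 0.0]
contact_force: [0.6, 0.8, -3.6]
gripper_width: 0.179
t 42.0 tcp [0.4957 0.2319 0.2025] yaw -70.48 tilt [ 3.e-04  1.e-04 -1.e+00] F [ 0.61  0.77 -3.6 ] w 0.179 j6 1.53
```

```bash
python3 -m inch '0 0 0.0007 0 0 0 1;0 0 0.0007 0 0 0 1;0 0 0 0 0 0 1;0 0 0 0 0 0 1'
python3 go.py
python3 -m inch '0 0 0.0005 0 0 0 1;0 0 0 0 0 0 1;0 0 0 0 0 0 1'
python3 go.py
```

```text
time: 42.33
tool_pos: [0.4959, 0.232, 0.2023]
tool_rot: [-0.0, 0.817, -0.577, 0.0]
contact_force: [-4.7, -1.7, 5.7]
gripper_width: 0.172
t 42.33 tcp [0.4959 0.232  0.2023] yaw -70.47 tilt [ 1.e-03  3.e-04 -1.e+00] F [-4.69 -1.72  5.71] w 0.172 j6 1.53
time: 42.58
tool_pos: [0.4959, 0.232, 0.2022]
tool_rot: [-0.0, 0.817, -0.577, 0.0]
contact_force: [-5.6, -2.5, 7.9]
gripper_width: 0.175
t 42.58 tcp [0.4959 0.232  0.2022] yaw -70.47 tilt [ 1.e-03  2.e-04 -1.e+00] F [-5.62 -2.52  7.86] w 0.175 j6 1.53
```

Seated, with about 10 N on the flat. Backing off slightly, then releasing.

```bash
python3 -m inch '0 0 -0.0008 0 0 0 1;0 0 0 0 0 0 1;0 0 0 0 0 0 0.6;0 0 0 0 0 0 0.6;0 0 0 0 0 0 0.6;0 0 0 0 0 0 0.6;0 0 0 0 0 0 0.6'
python3 go.py
python3 -m inch '0 0 -0.01 0 0 0 0.6;0 0 -0.015 0 0 0 0.6;0 0 -0.02 0 0 0 0.6;0 0 -0.025 0 0 0 0.6;0 0 -0.025 0 0 0 0.6;0 0 -0.02 0 0 0 0.6;0 0 0 0 0 0 0.6;0 0 0 0 0 0 0.6;0 0 0 0 0 0 0.6'
python3 -c "
import go;go.info()
import cv2;from plant import *;cv2.imwrite('pics/w18.png',grab_frame('wrist'));cv2.imwrite('pics/s18.png',grab_frame('scene'));cv2.imwrite('pics/d18.png',grab_frame('side'))"
```

```text
time: 43.17
tool_pos: [0.4956, 0.2319, 0.2008]
tool_rot: [0.0, 0.817, -0.577, -0.0]
contact_force: [-0.0, 0.1, -0.1]
gripper_width: 0.399
t 43.17 tcp [0.4956 0.2319 0.2008] yaw -70.48 tilt [-2.e-04 -0.e+00 -1.e+00] F [-0.02  0.1  -0.06] w 0.399 j6 1.53
time: 43.92
tool_pos: [0.4953, 0.2318, 0.3155]
tool_rot: [0.0, 0.817, -0.577, -0.0]
contact_force: [-0.0, 0.5, -1.2]
gripper_width: 0.401
t 43.92 tcp [0.4953 0.2318 0.3155] yaw -70.47 tilt [-9.e-04 -3.e-04 -1.e+00] F [-0.    0.48 -1.17] w 0.401 j6 1.53
```

View pics/w18.png

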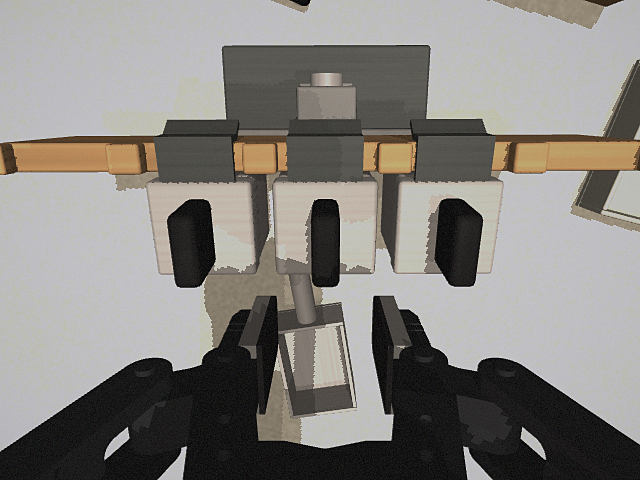

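View pics/d18.png

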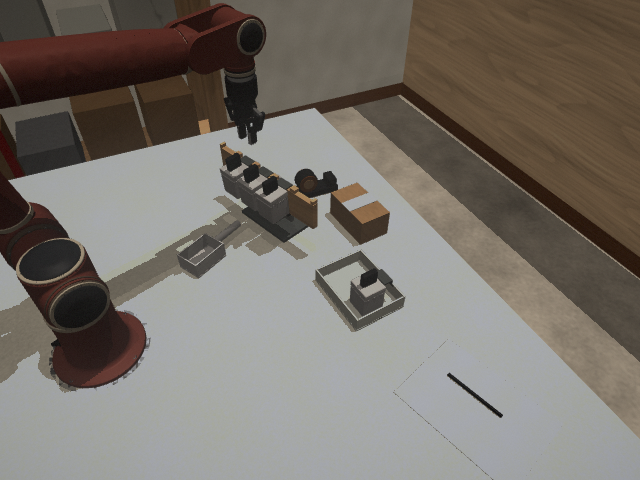

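View pics/s18.png

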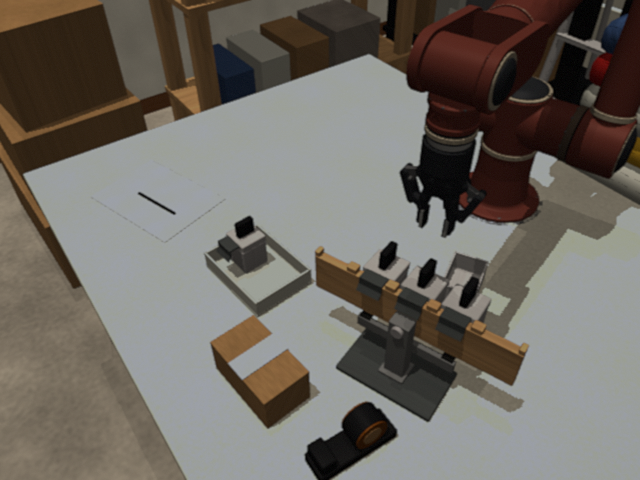

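```bash
python3 -m inch '0 0.01 -0.01 0 0 0 0.6;0 0.01 -0.01 0 0 0 0.6;0 0 0 0 0 0 0.6;0 0 0 0 0 0 0.6;0 0 0 0 0 0 0.6;0 0 0 0 0 0 0.6;0 0 0 0 0 0 0.6;0 0 0 0 0 0 0.6;0 0 0 0 0 0 0.6;0 0 0 0 0 0 0.6'
python3 -m inch '0 0 0 0 0 0 0.6;0 0 0 0 0 0 0.6;0 0 0 0 0 0 0.6;0 0 0 0 0 0 0.6;0 0 0 0 0 0 0.6;0 0 0 0 0 0 0.6;0 0 0 0 0 0 0.6;0 0 0 0 0 0 0.6;0 0 0 0 0 0 0.6;0 0 0 0 0 0 0.6'
python3 - <<'E'
from h import *
n={k:grab_frame(k) for k in('scene','side')}
cv2.imwrite('pics/sz.png',cv2.resize(n['scene'][200:400,200:540],None,fx=2.3,fy=2.3,interpolation=cv2.INTER_CUBIC))
o={k:cv2.imread(f'pics/{k}0.png') for k in n}
def m(k,x,y,r=12):
    t=o[k][y-r:y+r,x-r:x+r];s=n[k][y-r-10:y+r+10,x-r-10:x+r+10]
    q=cv2.matchTemplate(s,t,cv2.TM_CCOEFF_NORMED);_,v,_,l=cv2.minMaxLoc(q);return np.array(l)-10,round(v,2)
print('scene rail L,R',m('scene',320,250,8),m('scene',524,350));print('side rail R,L',m('side',313,202),m('side',224,146,8))
print('carton',m('scene',262,370,30),'tape',m('scene',350,440,30),'scoop',m('side',200,255,20))
E
```

```text
time: 44.9
tool_pos: [0.4768, 0.2252, 0.336]
tool_rot: [0.0, 0.817, -0.577, -0.0]
contact_force: [0.1, -0.3, 0.4]
gripper_width: 0.402
time: 45.73
tool_pos: [0.4768, 0.2252, 0.3362]
tool_rot: [0.0, 0.817, -0.577, -0.0]
contact_force: [0.3, 0.2, -1.1]
gripper_width: 0.401
scene rail L,R (array([0, 0]), 0.72) (array([0, 0]), 1.0)
side rail R,L (array([0, 0]), 1.0) (array([0, 0]), 1.0)
carton (array([0, 0]), 1.0) tape (array([0, 0]), 1.0) scoop (array([0, 0]), 0.81)
```

View pics/sz.png

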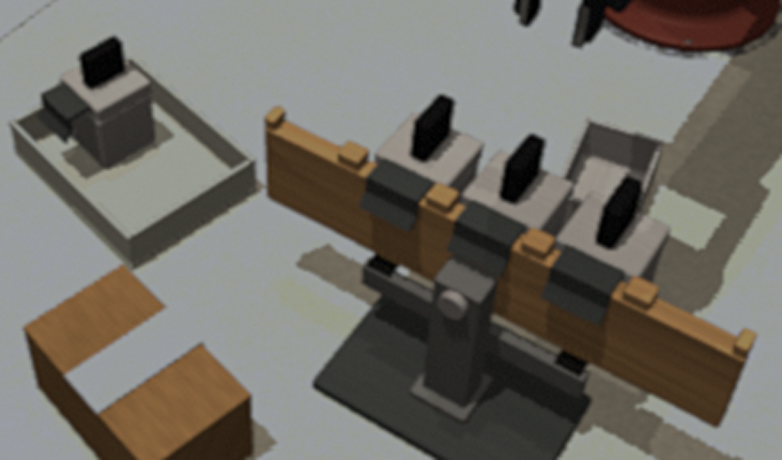

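All three straps lie on the flats with their lips behind the rail. The rail ends are back at their starting pixels, and the empty one stands in the basket. Handing in.

```bash
python3 -c "
from plant import *
print(job_done())"
```

```text
the job is handed in; nothing more can be done
None
```

I handed the job in at about 46 s; no verdict was reported. There were four canisters on the bench: three full, which lifted at about 4.2 N, and one empty at about 1.2 N.

- **Full canisters:** I hung them in turn on place 2 (left), place 4 (right) and place 3 (the odd one in the middle). They are off the bench, with their straps on the flats and their lips behind the rail.
- **Empty canister:** it stands upright in the white basket.

**Last checks:**
- **Rail:** both ends were back at their starting pixels to the nearest pixel, so the rail is level as far as the pictures can show. I had no direct reading of its angle. The left end's match in the scene view was weak (0.72), probably because the background behind it changed; the other three matches were 1.0.
- **Carton and tape dispenser:** neither had moved (match 1.0).
- **Scoop:** it showed no shift, but its match was only 0.81, possibly from the arm's shadow.
- **Gripper:** it was clear of everything.

While seating the first and last canisters I pressed about 10 N onto the flat for a moment. I backed off before releasing, and in the pictures the rail stayed well clear of its stops.

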